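# Pack the two-layer cold carrier for a sample tube

### The job

Pack the cold carrier in two layers: put the two cold blocks into the two pockets in its bottom, flat on the floor with their handle ribs up, then fit the perforated divider down flat onto the ledge over them so the sample cannot touch the blocks, and then lay the capped tube from the right-hand side of the bench in either of the divider's two cradles. One block stands on its end and has to be laid down first; leave the sharps bin, the tip box, the tape roll and the marker where they are.

Things in the scene. Friction and masses are not known exactly. Their poses are not given: they have to be found in the camera images.
- carrier: open grey carrier base, fixed; outside 132 (x) x 162 (y) mm (with bead and latches 140 x 176), 58 mm high, walls 8 mm, inner edges rounded. In its bottom two pockets side by side along y, each 104 (x) x 64 (y) mm, parted by a wall 6 mm thick, 28 mm high above the bench. Higher up inside a level ledge 6 mm wide. Origin: under its centre, on the bench; x short side, y long side, z up
- pocket_a (a point): centre of the floor of one pocket (35 mm to the carrier's -y side, 4 mm above the bench); axes as the carrier's. A block's origin belongs at this point, its length along x, either way round. No room for fingers beside a block, only round its rib
- pocket_b (a point): centre of the floor of the other pocket (35 mm to the carrier's +y side); otherwise as pocket_a
- ledge (a point): centre of the carrier at the height of the ledge, 50 mm above the bench; axes as the carrier's. Above the ledge is a recess 116 (x) x 146 (y) mm, 8 mm deep, for the divider, whose origin belongs at this point, its y along the carrier's y, either way round
- block_standing: grey-blue plastic cold block 98 (x) x 58 (y) x 30 (z) mm, about 0.16 kg. On the middle of its top a handle rib: 14 mm along x, 44 mm along y, its top 45 mm above the underside. Origin: centre of the flat underside; z out through the rib. At the start it stands on a short end, 98 mm tall, its x axis pointing down, the rib sticking out sideways 49 mm up
- block_flat: grey-blue plastic cold block 98 (x) x 58 (y) x 30 (z) mm, about 0.16 kg. On the middle of its top a handle rib: 14 mm along x, 44 mm along y, its top 45 mm above the underside. Origin: centre of the flat underside; z out through the rib. At the start it lies flat, rib up. (A fixed lab centrifuge stands farther back and to the left of the blocks)
- divider: dark grey metal plate with small holes, 112 (x) x 140 (y) x 6 mm, 0.15 kg, lying flat; z up, origin: centre of the underside. White grip rib in the middle, 10 mm along x, 50 mm along y, top at z = 24 mm. Two tube cradles along y at x = +40 and -40 mm: end stops 114 mm apart, cheeks 26 mm apart, 10 mm high, the middle 76 mm open for fingers. A tube's origin belongs at y = 0, z = 6 mm there
- tube: 15 ml capped sample tube lying to the right of the carrier (not those by the centrifuge), 108 mm long, 22 mm across the blue cap and about 17 mm over the clear barrel, 0.02 kg; it behaves as a bar 108 x 20 mm and 22 mm high and does not roll. Origin: centre of its underside; x along its length (either way round will do), z up
- marker: bystander: black and white felt marker lying on the bench, 138 x 13 mm, 14 mm high. Origin: centre of its underside, y along its length
- sharps_bin: bystander: closed yellow and cream sharps bin, 152 (x) x 194 (y) mm, 207 mm tall. Origin: centre of its underside
- tip_box_full: bystander: closed red and white pipette tip box, 87 x 123 mm, 78 mm high. Origin: centre of its underside
- tape_roll: bystander: roll of masking tape lying flat, 96 mm across, 25 mm high. Origin: centre of its underside
There are look-alikes about, which are no part of the job. What is shaped like the block_standing but red is not meant. What is shaped like the carrier but green is not meant.

How it is judged (in metres and radians):
On the way, in this order (a step that is already met when the one before it is completed fails the run):
1. both cold blocks lie in the pockets, ribs up, let go ((((x of block_standing in the frame of pocket_a between -0.006 and 0.006 m and y of block_standing in the frame of pocket_a between -0.006 and 0.006 m and z of block_standing in the frame of pocket_a between -0.004 and 0.004 m and angle between block_standing's own z axis and vertical below 0.1 rad) and (x of block_flat in the frame of pocket_b between -0.006 and 0.006 m and y of block_flat in the frame of pocket_b between -0.006 and 0.006 m and z of block_flat in the frame of pocket_b between -0.004 and 0.004 m and angle between block_flat's own z axis and vertical below 0.1 rad)) or ((x of block_flat in the frame of pocket_a between -0.006 and 0.006 m and y of block_flat in the frame of pocket_a between -0.006 and 0.006 m and z of block_flat in the frame of pocket_a between -0.004 and 0.004 m and angle between block_flat's own z axis and vertical below 0.1 rad) and (x of block_standing in the frame of pocket_b between -0.006 and 0.006 m and y of block_standing in the frame of pocket_b between -0.006 and 0.006 m and z of block_standing in the frame of pocket_b between -0.004 and 0.004 m and angle between block_standing's own z axis and vertical below 0.1 rad))) and contact force between the fingers and block_standing below 0.05 N and contact force between the fingers and block_flat below 0.05 N), for 0.2 s.
2. the divider lies flat on the ledge over the blocks, let go ((((x of block_standing in the frame of pocket_a between -0.006 and 0.006 m and y of block_standing in the frame of pocket_a between -0.006 and 0.006 m and z of block_standing in the frame of pocket_a between -0.004 and 0.004 m and angle between block_standing's own z axis and vertical below 0.1 rad) and (x of block_flat in the frame of pocket_b between -0.006 and 0.006 m and y of block_flat in the frame of pocket_b between -0.006 and 0.006 m and z of block_flat in the frame of pocket_b between -0.004 and 0.004 m and angle between block_flat's own z axis and vertical below 0.1 rad)) or ((x of block_flat in the frame of pocket_a between -0.006 and 0.006 m and y of block_flat in the frame of pocket_a between -0.006 and 0.006 m and z of block_flat in the frame of pocket_a between -0.004 and 0.004 m and angle between block_flat's own z axis and vertical below 0.1 rad) and (x of block_standing in the frame of pocket_b between -0.006 and 0.006 m and y of block_standing in the frame of pocket_b between -0.006 and 0.006 m and z of block_standing in the frame of pocket_b between -0.004 and 0.004 m and angle between block_standing's own z axis and vertical below 0.1 rad))) and x of divider in the frame of ledge between -0.005 and 0.005 m and y of divider in the frame of ledge between -0.005 and 0.005 m and z of divider in the frame of ledge between -0.003 and 0.003 m and angle between divider's own z axis and vertical below 0.05 rad and contact force between the fingers and divider below 0.05 N), for 0.2 s.
At the end, for the whole second after the job is handed in: A block in each pocket, rib up (within 6 mm each way, 4 mm in height, 0.1 rad); the divider on the ledge (5 mm, 3 mm in height, 0.05 rad); the tube in a cradle (5 mm across, 6 mm along, 4 mm in height, 0.12 rad); all at rest and released (all of step 2 and ((x of tube in the frame of divider between 0.035 and 0.045 m and y of tube in the frame of divider between -0.006 and 0.006 m and z of tube in the frame of divider between 0.002 and 0.01 m and angle between the x axis of tube and the y axis of divider, either way round below 0.12 rad) or (x of tube in the frame of divider between -0.045 and -0.035 m and y of tube in the frame of divider between -0.006 and 0.006 m and z of tube in the frame of divider between 0.002 and 0.01 m and angle between the x axis of tube and the y axis of divider, either way round below 0.12 rad)) and contact force between the fingers and block_standing below 0.05 N and contact force between the fingers and block_flat below 0.05 N and contact force between the fingers and tube below 0.05 N and linear speed of each of block_standing, block_flat, divider, tube below 0.02 m/s); the robot touches nothing.
It fails at once if the sharps bin is pushed more than 20 mm or tipped (distance of sharps_bin from where it was at the start of the episode above 0.02 m or angle between sharps_bin's own z axis and vertical above 0.3 rad).
It fails at once if the tip box is pushed more than 20 mm or tipped (distance of tip_box_full from where it was at the start of the episode above 0.02 m or angle between tip_box_full's own z axis and vertical above 0.3 rad).
It fails at once if the tape roll is pushed more than 20 mm or tipped (distance of tape_roll from where it was at the start of the episode above 0.02 m or angle between tape_roll's own z axis and vertical above 0.3 rad).
It fails at once if the marker is pushed more than 20 mm (distance of marker from where it was at the start of the episode above 0.02 m).
It also fails if it takes over 72 s, if anything falls off the work surface, if the arm or the gripper's body presses on something with over 40 N, if the wrist force passes 120 N, or if a joint passes its speed limit or range.

### The arm

A 6-joint arm with a two-finger parallel gripper is mounted at the origin on a cart in front of the work surface, level with it; the furniture and walls round the work are solid. World frame = base frame: x ahead of the robot, y to its left, z up, the work surface at z = 0. Lengths are in m, angles in degrees, forces in N, time in s.
With the tool pointing down it reaches from about 0.425 to 0.925 m from the base axis. Payload 12.5 kg.
Tool frame: the origin (TCP) lies at the very end of the fingers, on their centre line; the grasp point (between the pads) lies 19 mm behind it; z points along the fingers, y is the direction in which the jaws open and shut (so a half turn about z gives the same grasp; the last joint's range is limited). The gripper opens to 85 mm and grips with 20 to 120 N. Pads are 22 mm wide; open, the fingers measure 114 mm over their backs; the gripper's body (76 mm by 85 mm) begins 54 mm behind the grasp point. The pads swing forward as they close: fully open they stand 13 mm farther back than shut.
Start: joints at [59.553, 28.126, 89.318, -0, 62.55, -6.05], TCP at [0.258, 0.569, 0.231] pointing down, gripper open.
Joint ranges: [-177.58, 177.58], [-47.91, 125.51], [2.72, 160], [-65.01, 245.01], [3.68, 167.84], [-153.87, 153.87]. Speed limits (degrees/s): [127.2, 127.2, 159.86, 180, 180, 180].

### API

Orientations are given as [roll, pitch, yaw] about the fixed x, y, z axes, in that order (R = Rz(yaw) Ry(pitch) Rx(roll)).
In Python, from rig import * gives the robot as it stands.
- The arm moves only by the shell command python3 -m jog 'ROWS' [FORCE]. ROWS is JSON, a list of rows, each a list of 5 numbers: the finger opening in mm, from 0 to 85.4, then the shift along the tool's x, y, z in mm, then the turn about the tool's z in degrees. In form: [[jaw, tx, ty, tz, roll], ...]. A call has 1 to 20 rows; each row is the pose to reach, as a shift and turn from the pose commanded when the call began, along the tool's axes at that moment; what a row does not reach only later rows make up. A row lasts 1/12 s, in which the tool goes at most 41.7 mm and 7.16 degrees, less where a joint would pass 70% of its speed; a pose out of reach is approached as far as the arm can. A call with a gripper value outside its range is refused whole. The fingers move at their own pace and stop on an object; FORCE is the grip in N (left out, the last holds). Time passes only in rows, so rows that repeat a pose let the fingers close. It gives the time, the measured TCP pose, the force and the opening at its end, in the units of the state.
- get_obs(): the state, without advancing time (a new reading comes with each control period).
- get_image(name): name is "side" or "top" or "wrist"; returns a dict with "pixels" (480x640x3 uint8, blue, green, red), "range_z" (480x640 float32, m along the optical axis (not along the pixel's ray), 0 where there is no reading), "K" (3x3 intrinsics, pixels), "world_from_camera" (4x4, takes a point from camera to world coordinates). Camera axes: x right, y down, z forward; pixel columns grow to the right and rows downward; lengths in m; the calibration is good to about 2 mm. A picture is of the moment at which its call begins.
- sign_off(): hands the job in, once; it reports no verdict.
The state is a dict: "time": time; "joint_positions": joint angles; "dq": joint speeds; "joint_torque": joint torques, N m; "eef_pos": TCP position; "eef_rot": TCP orientation; "wrist_force": force on the tool from outside, world axes, zero at the start; "moment": the same for the moment, N m; "grip_width": finger opening in m.
Only numpy, scipy, OpenCV 4.12 (cv2) and the standard library are available. Lean on these libraries where they do the work, as an engineer would, in place of code of your own. Each camera call takes 0.05 s, during which the arm holds its last target.

## Working session

There is one attempt and no reset: what is moved stays moved. The work goes in short steps, Python scripts to look and compute and a shell command to move; the robot and the scene stay as the last step left them, time stands still between calls to the robot, and variables do not carry over. Pictures are saved under pics/ and viewed, and the job is handed in when it is done.

```bash
ls; mkdir -p pics
python3 - <<'E'
from rig import *
import cv2
print(get_obs())
for n in ["side","top","wrist"]:
    d=get_image(n); cv2.imwrite(f"pics/{n}0.png",d["pixels"]); print(n,d["K"].tolist(),d["world_from_camera"].round(4).tolist(),(d["range_z"]>0).mean())
E
```

```text
pics
{'time': 0.0, 'joint_positions': array([ 5.95546751e+01,  2.81642822e+01,  8.93532777e+01,  3.36952613e-04,
        6.25496638e+01, -6.04999533e+00]), 'dq': array([ 0.08584672,  0.02076648, -0.10653027, -0.01804187,  0.1074712 ,
       -0.08529005]), 'joint_torque': array([ 5.32239610e-04, -6.18467689e+01, -2.61591500e+01, -1.71415145e-04,
        4.15918199e-03,  2.77967183e-05]), 'eef_pos': array([0.25798849, 0.5689906 , 0.23070734]), 'eef_rot': array([-1.79933182e+02, -7.38228828e-03,  1.55604511e+02]), 'wrist_force': array([ 0.40121984,  0.594789  , -0.71533966]), 'moment': array([-0.04746342,  0.00181806, -0.01099753]), 'grip_width': 0.08578427610951733}
side [[487.75163522753274, 0.0, 315.5766674245434], [0.0, 487.75163522753274, 245.26188305734485], [0.0, 0.0, 1.0]] [[0.9997, 0.0191, -0.0131, 0.5998], [0.0212, -0.5308, 0.8472, -1.1357], [0.0092, -0.8473, -0.531, 0.7489], [0.0, 0.0, 0.0, 1.0]] 0.995966796875
top [[623.5699390928977, 0.0, 318.2891947174518], [0.0, 623.5699390928977, 246.58894543697366], [0.0, 0.0, 1.0]] [[0.0214, -0.9935, 0.112, 0.4057], [-0.9998, -0.0216, -0.0004, -0.0622], [0.0029, -0.112, -0.9937, 1.5616], [0.0, 0.0, 0.0, 1.0]] 0.995966796875
wrist [[394.618033670137, 0.0, 327.71460167218453], [0.0, 394.618033670137, 245.2002134687942], [0.0, 0.0, 1.0]] [[0.4127, 0.8652, 0.2846, 0.1853], [0.9109, -0.3917, -0.13, 0.6015], [-0.0009, 0.3129, -0.9498, 0.3734], [0.0, 0.0, 0.0, 1.0]] 0.9959375
```

View pics/top0.png

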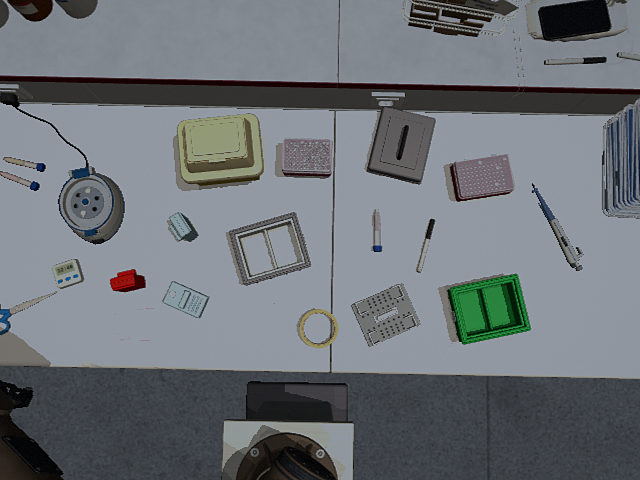

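View pics/side0.png

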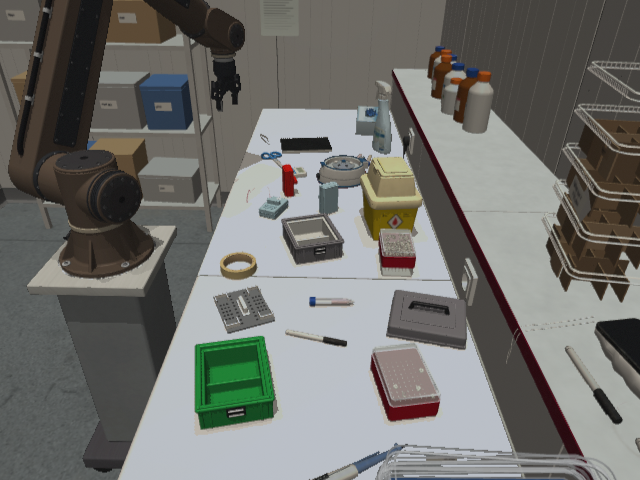

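View pics/wrist0.png

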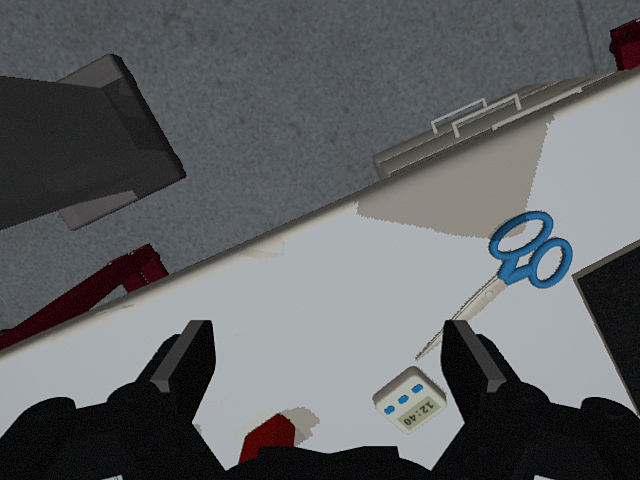

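```bash
cat > h.py <<'E'
from rig import *
import cv2, numpy as np
def crop(d,u0,u1,v0,v1,name,s=None):
    im=d["pixels"][v0:v1,u0:u1]; s=s or min(800/(u1-u0),600/(v1-v0))
    cv2.imwrite("pics/"+name,cv2.resize(im,None,fx=s,fy=s,interpolation=cv2.INTER_CUBIC))
def ray(d,u,v,z):
    K=d["K"];T=d["world_from_camera"]
    r=T[:3,:3]@np.array([(u-K[0,2])/K[0,0],(v-K[1,2])/K[1,1],1.]);o=T[:3,3]
    return o+r*(z-o[2])/r[2]
def cloud(d):
    K=d["K"];T=d["world_from_camera"];Z=d["range_z"]
    v,u=np.mgrid[:480,:640]
    P=np.stack([(u-K[0,2])/K[0,0]*Z,(v-K[1,2])/K[1,1]*Z,Z],-1)@T[:3,:3].T+T[:3,3]
    P[Z<=0]=np.nan
    return P
def proj(d,p):
    T=np.linalg.inv(d["world_from_camera"]);c=T[:3,:3]@p+T[:3,3];q=d["K"]@c;return q[:2]/q[2]
E
python3 - <<'E'
from h import *
d=get_image("top"); crop(d,100,320,190,340,"topA.png"); crop(d,300,460,190,350,"topB.png")
np.save("top0.npy",d["range_z"])
P=cloud(d)
for u,v in [(180,227),(186,300),(180,220),(269,248),(280,215),(255,245),(386,315),(377,230),(427,245),(318,328),(318,310),(500,160),(220,148),(90,205),(126,281)]:
    print(u,v,P[v,u].round(3))
e=get_image("side"); crop(e,230,360,150,270,"sideA.png")
E
```

```text
180 227 [0.61  0.265 0.1  ]
186 300 [0.44  0.255 0.043]
180 220 [0.626 0.266 0.102]
269 248 [0.573 0.059 0.024]
280 215 [ 0.66   0.036 -0.   ]
255 245 [0.581 0.096 0.007]
386 315 [ 0.414 -0.233  0.017]
377 230 [ 0.624 -0.209  0.02 ]
427 245 [ 0.59  -0.335  0.012]
318 328 [ 0.378 -0.067 -0.005]
318 310 [ 0.423 -0.066  0.026]
500 160 [ 0.802 -0.508  0.052]
220 148 [0.775 0.161 0.205]
90 205 [0.662 0.49  0.075]
126 281 [0.48  0.388 0.092]
```

View pics/topA.png

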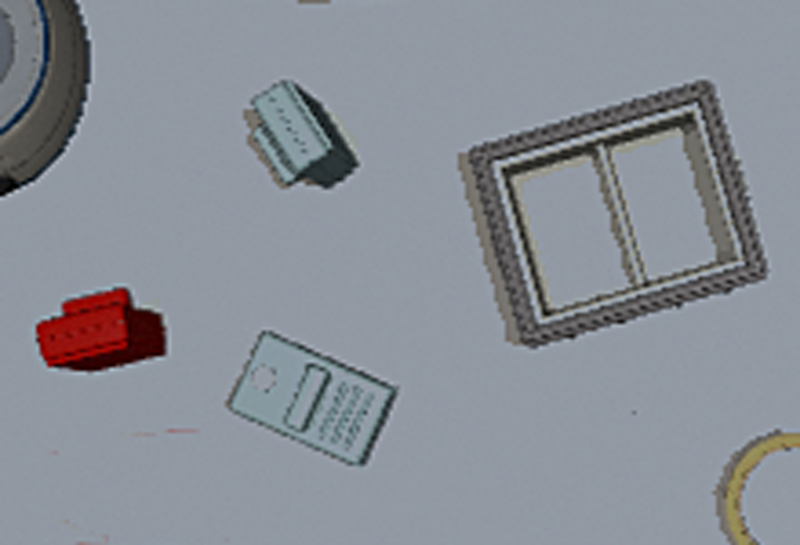

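View pics/sideA.png

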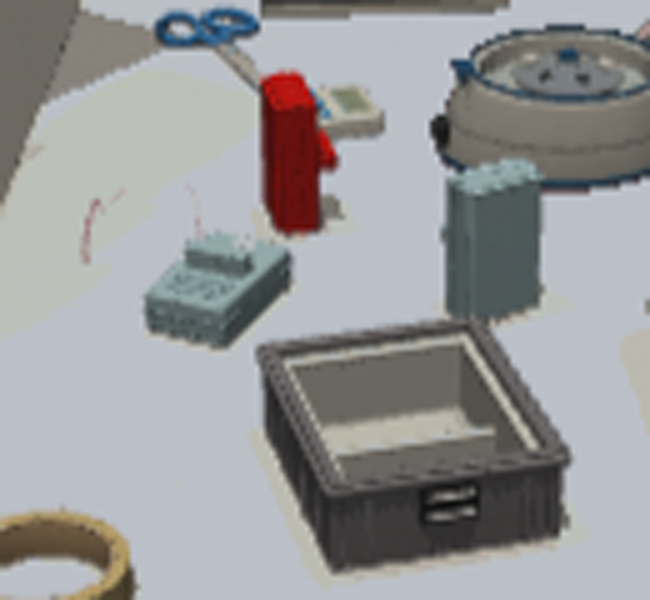

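View pics/topB.png

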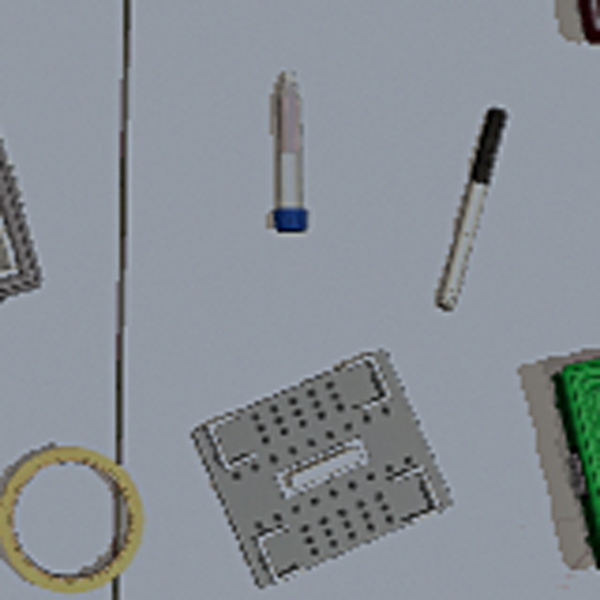

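```bash
cat >> h.py <<'E'
def rect(P,lo,hi,zlo,zhi,med=True):
    m=(P[...,0]>lo[0])&(P[...,0]<hi[0])&(P[...,1]>lo[1])&(P[...,1]<hi[1])&(P[...,2]>zlo)&(P[...,2]<zhi)
    q=P[m]; r=cv2.minAreaRect((q[:,:2]*1000).astype(np.float32))
    return r,len(q),np.median(q[:,2]),cv2.boxPoints(r).round(0).tolist(),q
def to(x,y,z,yaw,obs=None):
    """rows' tx,ty,tz,roll from measured pose to a tool-down pose"""
    o=obs or get_obs(); yw=np.radians(o["eef_rot"][2]); d=(np.array([x,y,z])-o["eef_pos"])*1000
    tx=d[0]*np.cos(yw)+d[1]*np.sin(yw); ty=d[0]*np.sin(yw)-d[1]*np.cos(yw)
    roll=(o["eef_rot"][2]-yaw+180)%360-180
    q1=np.degrees(np.arctan2(y,x)); q6=(q1+90-yaw+180)%360-180
    print("tx %.1f ty %.1f tz %.1f roll %.1f | q6~%.0f rows>=%d"%(tx,ty,-d[2],roll,q6,max(np.linalg.norm(d)/41.7,abs(roll)/7.16)+1))
E
python3 - <<'E'
from h import *
d=get_image("top");e=get_image("side");P=cloud(d);S=cloud(e)
for nm,lo,hi,a,b in [("stand",(.55,.2),(.70,.33),.085,.12),("flat",(.37,.17),(.5,.33),.02,.035),("flatrib",(.37,.17),(.5,.33),.037,.06),("carrier",(.45,-.06),(.72,.17),.045,.07),("bin",(.65,.0),(.9,.32),.01,.3),("div",(.3,-.4),(.53,-.12),.004,.012),("tube",(.5,-.27),(.7,-.15),.01,.04),("mark",(.45,-.4),(.7,-.28),.006,.03),("centri",(.5,.39),(.8,.6),.02,.2),("tip",(.7,-.1),(.9,.08),.02,.2)]:
    for k,C in (("top",P),("side",S)):
        try:
            r=rect(C,lo,hi,a,b); print(nm,k,[np.round(x,1) for x in r[0]] if 0 else (np.round(r[0][0],0),np.round(r[0][1],0),round(r[0][2],1)),r[1],r[2].round(3),r[3])
        except Exception as x: print(nm,k,x)
E
```

```text
stand top (array([618., 266.]), array([61., 31.]), 34.5) 316 0.096 [[584.0, 262.0], [602.0, 237.0], [652.0, 271.0], [634.0, 296.0]]
stand side (array([617., 262.]), array([60., 36.]), 37.1) 135 0.095 [[582.0, 258.0], [604.0, 230.0], [651.0, 266.0], [630.0, 294.0]]
flat top (array([442., 261.]), array([100.,  58.]), 67.6) 802 0.029 [[396.0, 226.0], [450.0, 204.0], [488.0, 296.0], [434.0, 318.0]]
flat side (array([443., 258.]), array([104.,  60.]), 65.1) 258 0.029 [[394.0, 223.0], [448.0, 198.0], [492.0, 293.0], [438.0, 318.0]]
flatrib top (array([441., 256.]), array([86., 44.]), 67.4) 117 0.043 [[404.0, 225.0], [444.0, 208.0], [477.0, 287.0], [437.0, 304.0]]
flatrib side (array([441., 258.]), array([22., 43.]), 65.3) 53 0.043 [[418.0, 257.0], [456.0, 239.0], [465.0, 259.0], [427.0, 276.0]]
carrier top (array([570.,  55.]), array([141., 172.]), 17.7) 1618 0.054 [[476.0, 116.0], [529.0, -48.0], [663.0, -5.0], [610.0, 159.0]]
carrier side (array([568.,  52.]), array([141., 173.]), 18.0) 866 0.055 [[475.0, 112.0], [528.0, -52.0], [662.0, -9.0], [608.0, 155.0]]
bin top (array([774., 151.])
[... 900 characters left out ...]
0, -282.0], [452.0, -280.0]]
mark side (array([ 552., -321.]), array([ 25., 216.]), 69.6) 311 0.01 [[446.0, -295.0], [649.0, -370.0], [658.0, -346.0], [455.0, -271.0]]
centri top (array([650., 492.]), array([299., 202.]), 0.2) 3775 0.067 [[500.0, 592.0], [501.0, 390.0], [800.0, 391.0], [799.0, 593.0]]
centri side (array([625., 486.]), array([272., 147.]), 9.8) 1219 0.064 [[479.0, 535.0], [504.0, 391.0], [771.0, 437.0], [746.0, 582.0]]
tip top (array([795.,  -5.]), array([100., 182.]), 7.3) 1986 0.076 [[734.0, 79.0], [757.0, -101.0], [856.0, -88.0], [833.0, 92.0]]
tip side (array([792.,  -9.]), array([121., 178.]), 0.0) 1831 0.077 [[731.0, 80.0], [731.0, -98.0], [852.0, -98.0], [852.0, 80.0]]
```

Run:
```python
from h import *
to(0.60,0.275,0.24,-145.5)
d=get_image("top");e=get_image("side");
for C in (cloud(d),cloud(e)):
  for z0,z1 in((.01,.06),(.06,.12),(.12,.2)):
    m=(C[...,0]>.66)&(C[...,0]<.88)&(C[...,1]>.04)&(C[...,1]<.29)&(C[...,2]>z0)&(C[...,2]<z1)
    q=C[m]; print(z0,len(q),np.percentile(q,1,axis=0).round(3),np.percentile(q,99,axis=0).round(3))
```

```text
tx -432.9 ty -126.7 tz -8.8 roll -58.9 | q6~-100 rows>=11
0.01 146 [0.691 0.055 0.01 ] [0.76  0.251 0.057]
0.06 37 [0.712 0.072 0.111] [0.834 0.25  0.12 ]
0.12 3033 [0.714 0.074 0.123] [0.873 0.271 0.2  ]
0.01 386 [0.727 0.081 0.011] [0.861 0.234 0.06 ]
0.06 849 [0.723 0.071 0.06 ] [0.866 0.221 0.12 ]
0.12 1791 [0.715 0.069 0.121] [0.872 0.233 0.198]
```

```bash
python3 -m jog '[[85,-433,-127,-9,-59],[85,-433,-127,-9,-59],[85,-433,-127,-9,-59],[85,-433,-127,-9,-59],[85,-433,-127,-9,-59],[85,-433,-127,-9,-59],[85,-433,-127,-9,-59],[85,-433,-127,-9,-59],[85,-433,-127,-9,-59],[85,-433,-127,-9,-59],[85,-433,-127,-9,-59],[85,-433,-127,-9,-59],[85,-433,-127,-9,-59],[85,-433,-127,-9,-59]]' 30
python3 - <<'E'
from h import *
d=get_image("wrist"); cv2.imwrite("pics/w1.png",d["pixels"]); P=cloud(d)
print(get_obs()["eef_pos"],get_obs()["eef_rot"],d["world_from_camera"][:3,3])
for a,b in ((.085,.12),(.09,.12)):
    r=rect(P,(.55,.2),(.70,.33),a,b); print(r[:4])
to(0.618,0.265,0.075,-145.5)
E
```

```text
time: 1.62
eef_pos: [0.5999, 0.2744, 0.24]
eef_rot: [180.0, -0.0, -145.5]
wrist_force: [0.3, -0.4, 0.5]
grip_width: 0.0852
[0.5993406  0.2751943  0.24014489] [ 1.79975174e+02 -2.36638856e-02 -1.45394339e+02] [0.53419204 0.2280037  0.38257566]
(((617.3008422851562, 264.1986389160156), (57.74114990234375, 30.759498596191406), 34.516639709472656), 2936, np.float64(0.09753331897772305), [[585.0, 261.0], [602.0, 235.0], [650.0, 268.0], [632.0, 293.0]])
(((617.4935913085938, 263.9294128417969), (57.742515563964844, 29.998273849487305), 34.675537109375), 2826, np.float64(0.09757584321337742), [[585.0, 260.0], [602.0, 235.0], [650.0, 268.0], [633.0, 293.0]])
tx -9.6 ty -19.0 tz 165.1 roll 0.1 | q6~-101 rows>=4
```

View pics/w1.png

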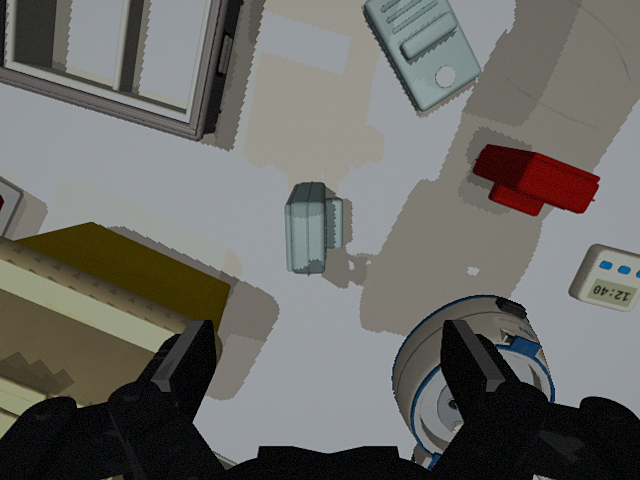

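```bash
python3 -m jog '[[85,-9,-18.5,60,0],[85,-9,-18.5,100,0],[85,-9,-18.5,140,0],[85,-9,-18.5,168,0],[85,-9,-18.5,168,0],[25,-9,-18.5,168,0],[25,-9,-18.5,168,0],[25,-9,-18.5,168,0],[25,-9,-18.5,168,0],[25,-9,-18.5,168,0],[25,-9,-18.5,168,0],[25,-9,-18.5,168,0],[25,-9,-18.5,168,0]]' 30
python3 - <<'E'
from h import *
o=get_obs(); print(o["eef_pos"],o["wrist_force"],o["grip_width"])
to(0.585,0.31,0.078,-145.5)
E
```

```text
time: 2.75
eef_pos: [0.6187, 0.2651, 0.0749]
eef_rot: [-180.0, 0.2, -145.4]
wrist_force: [-1.2, 1.7, 8.8]
grip_width: 0.0293
[0.61868963 0.26514373 0.07489222] [-1.1758806   1.68803548  8.82444806] 0.02926773300684255
tx 2.3 ty 56.1 tz -3.1 roll 0.1 | q6~-97 rows>=2
```

```bash
python3 -m jog '[[20,0,0,-10,0],[20,0,0,-15,0],[20,0,25,-15,0],[20,0,48,-15,0],[20,0,48,-15,0],[20,0,48,-6,0],[20,0,48,-1,0],[20,0,48,-1,0],[20,0,48,-1,0],[50,0,48,-1,0],[50,0,48,-1,0],[50,0,48,-1,0],[50,0,48,-1,0],[50,0,48,-1,0]]' 30
python3 - <<'E'
from h import *
d=get_image("wrist"); cv2.imwrite("pics/w2.png",d["pixels"]); P=cloud(d)
r=rect(P,(.52,.2),(.70,.38),.09,.105); print(r[:4])
print(get_obs()["eef_pos"],get_obs()["grip_width"])
E
```

```text
time: 3.92
eef_pos: [0.5908, 0.3038, 0.0731]
eef_rot: [180.0, -0.0, -145.4]
wrist_force: [0.3, -0.7, -0.3]
grip_width: 0.0496
(((587.5320434570312, 303.5382385253906), (59.269927978515625, 60.938968658447266), 74.10797119140625), 14906, np.float64(0.09765717876865501), [[550.0, 283.0], [609.0, 267.0], [625.0, 324.0], [566.0, 340.0]])
[0.59076615 0.30391158 0.0731439 ] 0.050293708873091036
```

View pics/w2.png

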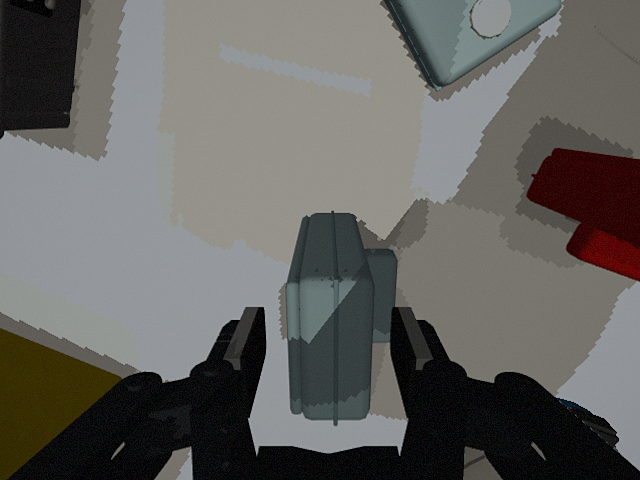

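```bash
python3 -m jog '[[50,0,0,-40,0],[50,0,0,-55,0],[50,0,50,-55,90],[30,0,50,-55,90],[30,0,50,-55,90],[30,0,50,-55,90],[30,0,50,-55,90],[30,0,50,-55,90],[30,0,50,-55,90],[30,0,50,-55,90],[30,0,50,-55,90],[30,0,50,-55,90],[30,0,50,-55,90],[30,0,50,-55,90],[30,0,50,-55,90],[30,0,50,-55,90],[30,0,50,-20,90],[30,0,50,-8,90],[30,0,50,-8,90]]' 30
python3 - <<'E'
from h import *
d=get_image("wrist"); cv2.imwrite("pics/w3.png",d["pixels"])
print(get_obs()["eef_pos"],get_obs()["grip_width"])
E
```

```text
time: 5.55
eef_pos: [0.5608, 0.3445, 0.0781]
eef_rot: [-179.7, -0.1, 124.7]
wrist_force: [-0.3, -0.6, 0.3]
grip_width: 0.0302
[0.56158778 0.34489821 0.07998035] 0.03011591719772857
```

View pics/w3.png

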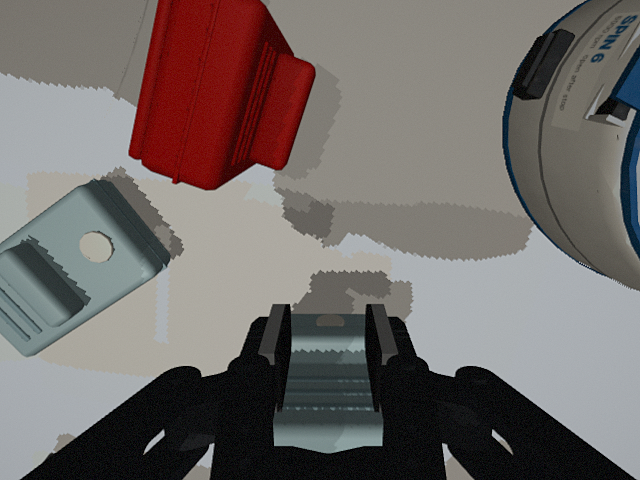

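```bash
python3 -m jog '[[30,-18,0,0,0],[30,-26,0,0,0],[30,-34,0,0,0],[30,-41,0,0,0],[30,-48,0,0,0],[30,-55,0,0,0],[30,-62,0,0,0],[30,-69,0,0,0],[30,-74,0,0,0],[30,-74,0,-20,0],[30,-40,0,-80,0],[30,-20,0,-120,0],[30,0,0,-150,0],[30,0,0,-150,0],[30,0,0,-150,0]]'
python3 - <<'E'
from h import *
d=get_image("wrist"); cv2.imwrite("pics/w4.png",d["pixels"]); P=cloud(d)
r=rect(P,(.54,.15),(.72,.36),.02,.034); print(r[:4])
r=rect(P,(.54,.15),(.72,.36),.04,.055); print(r[:4])
d=get_image("top");crop(d,100,320,190,340,"topC.png");P=cloud(d)
r=rect(P,(.54,.15),(.72,.36),.02,.034); print(r[:4])
r=rect(P,(.54,.15),(.72,.36),.04,.055); print(r[:4])
print(get_obs()["eef_pos"],get_obs()["grip_width"])
E
```

```text
time: 6.85
eef_pos: [0.5623, 0.3478, 0.2369]
eef_rot: [179.5, 0.0, 124.7]
wrist_force: [1.0, -0.2, 0.3]
grip_width: 0.0298
(((627.2095336914062, 249.26220703125), (58.122737884521484, 98.73304748535156), 34.77423095703125), 4342, np.float64(0.029996659139540083), [[575.0, 273.0], [631.0, 192.0], [679.0, 225.0], [623.0, 306.0]])
(((627.0552978515625, 249.8181915283203), (43.58222579956055, 13.85136890411377), 34.7532958984375), 629, np.float64(0.04453870573255847), [[605.0, 243.0], [613.0, 232.0], [649.0, 257.0], [641.0, 268.0]])
(((628.0136108398438, 251.28253173828125), (60.25511169433594, 98.59806823730469), 35.11972427368164), 747, np.float64(0.028785534367157695), [[575.0, 274.0], [632.0, 194.0], [681.0, 228.0], [624.0, 309.0]])
(((609.867431640625, 214.86582946777344), (136.55728149414062, 42.40414810180664), 72.27289581298828), 105, np.float64(0.044479564202500876), [[569.0, 156.0], [609.0, 143.0], [651.0, 273.0], [610.0, 286.0]])
[0.56212895 0.34553602 0.23195045] 0.030388313389568555
```

View pics/w4.png

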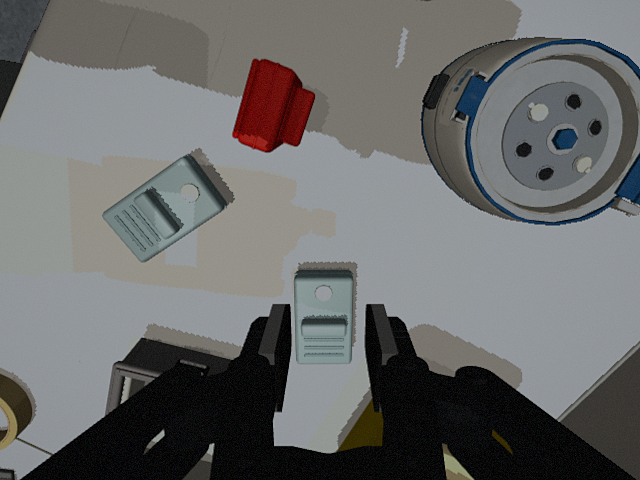

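View pics/topC.png

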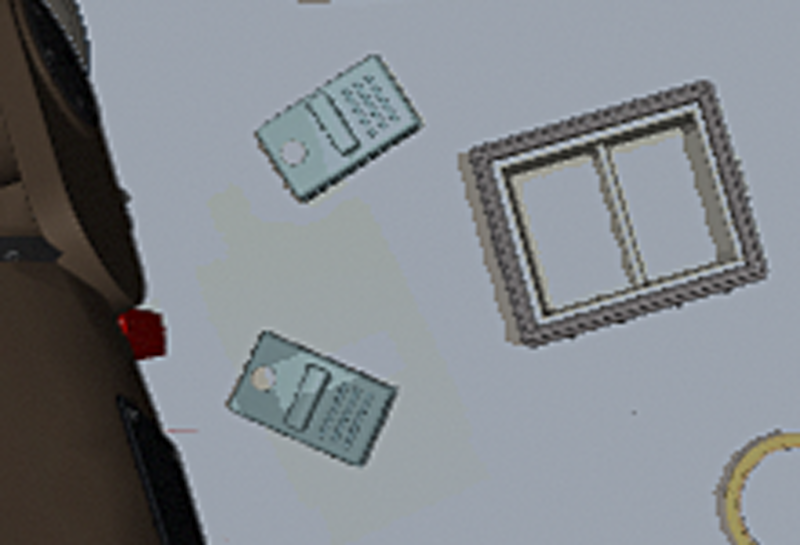

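Run:
```python
from h import *
to(0.627,0.2497,0.032,-145.25)
print(get_obs()["eef_pos"],get_obs()["eef_rot"])
```

```text
tx -115.7 ty -1.2 tz 200.0 roll -90.1 | q6~-103 rows>=13
[0.56212895 0.34553602 0.23195045] [1.79918019e+02 1.36088537e-02 1.24663452e+02]
```

```bash
python3 -m jog '[[50,-115.5,-1,60,-90],[50,-115.5,-1,60,-90],[50,-115.5,-1,60,-90],[50,-115.5,-1,60,-90],[50,-115.5,-1,60,-90],[50,-115.5,-1,60,-90],[50,-115.5,-1,60,-90],[50,-115.5,-1,60,-90],[50,-115.5,-1,60,-90],[50,-115.5,-1,60,-90],[50,-115.5,-1,60,-90],[50,-115.5,-1,60,-90],[50,-115.5,-1,60,-90],[50,-115.5,-1,100,-90],[50,-115.5,-1,140,-90],[50,-115.5,-1,175,-90],[50,-115.5,-1,185,-90],[50,-115.5,-1,185,-90]]'
python3 - <<'E'
from h import *
d=get_image("wrist"); cv2.imwrite("pics/w5.png",d["pixels"]);P=cloud(d)
print(get_obs()["eef_pos"],get_obs()["eef_rot"],get_obs()["grip_width"])
E
```

```text
time: 8.45
eef_pos: [0.6255, 0.2484, 0.0424]
eef_rot: [179.9, -0.4, -145.4]
wrist_force: [-0.8, 0.4, -0.4]
grip_width: 0.05
[0.6267825  0.24894132 0.04508754] [ 1.79944985e+02 -1.60429478e-01 -1.45427618e+02] 0.0499581365939459
```

View pics/w5.png

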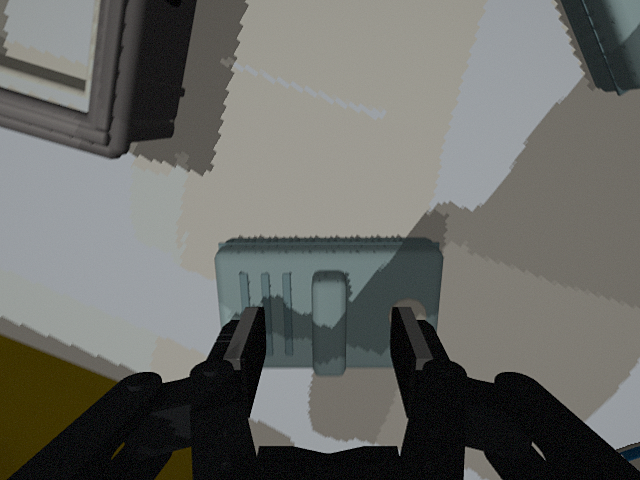

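```bash
python3 -m jog '[[40,0,0,13,0],[40,0,0,13,0],[8,0,0,13,0],[8,0,0,13,0],[8,0,0,13,0],[8,0,0,13,0],[8,0,0,13,0],[8,0,0,13,0],[8,0,0,13,0]]' 50
python3 - <<'E'
from h import *
o=get_obs();print(o["eef_pos"],o["eef_rot"],o["grip_width"],o["wrist_force"])
E
```

```text
time: 9.25
eef_pos: [0.6276, 0.2498, 0.0346]
eef_rot: [-180.0, 0.1, -145.4]
wrist_force: [-1.3, -1.2, 6.9]
grip_width: 0.0122
[0.62759115 0.24978596 0.03463234] [-1.79965856e+02  1.07624957e-01 -1.45392769e+02] 0.012163802011602711 [-1.29865154 -1.24734633  6.89296854]
```

Run:
```python
from h import *
c=np.array([.569,.054]);y=np.array([-.306,.952])
p=c-y*.06
to(p[0],p[1],.28,107.8); print(p, c+y*.035)
```

```text
tx 176.8 ty -185.3 tz -245.4 roll 106.8 | q6~-18 rows>=15
[ 0.58736 -0.00312] [0.55829 0.08732]
```

```bash
python3 -m jog '[[8,0,0,-40,0],[8,0,0,-80,0],[8,0,0,-120,0],[8,0,0,-160,0],[8,177,-185,-245,106],[8,177,-185,-245,106],[8,177,-185,-245,106],[8,177,-185,-245,106],[8,177,-185,-245,106],[8,177,-185,-245,106],[8,177,-185,-245,106],[8,177,-185,-245,106],[8,177,-185,-245,106],[8,177,-185,-245,106],[8,177,-185,-245,106],[8,177,-185,-245,106],[8,177,-185,-245,106],[8,177,-185,-245,106],[8,177,-185,-245,106],[8,177,-185,-245,107]]'
python3 - <<'E'
from h import *
d=get_image("wrist"); cv2.imwrite("pics/w6.png",d["pixels"]);P=cloud(d);np.save("w6P.npy",P)
print(get_obs()["eef_pos"],get_obs()["eef_rot"],get_obs()["grip_width"])
E
```

```text
time: 10.92
eef_pos: [0.5862, -0.0031, 0.2784]
eef_rot: [180.0, -0.0, 107.3]
wrist_force: [0.9, 0.3, -1.3]
grip_width: 0.0123
[ 0.5862285  -0.00308236  0.27841434] [ 1.79996058e+02 -7.18004763e-03  1.07561447e+02] 0.012572868648655172
```

View pics/w6.png

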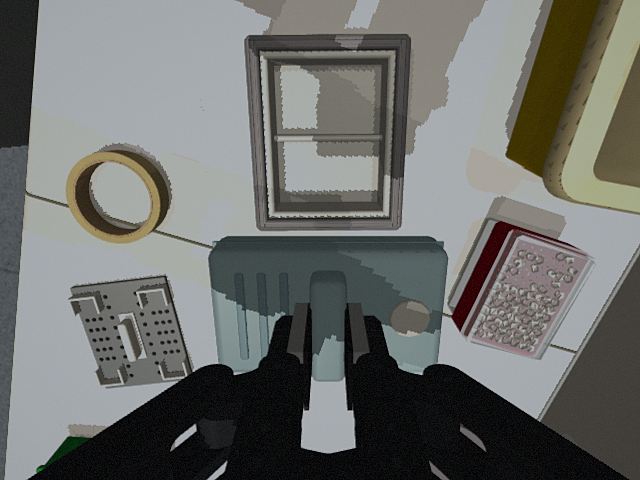

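```bash
cat >> h.py <<'E'
def hole(P,zmin,zmax,lo,hi,res=1.0):
    """minAreaRect (mm) of outer and inner contour of the points between zmin and zmax"""
    m=(P[...,2]>zmin)&(P[...,2]<zmax)&(P[...,0]>lo[0])&(P[...,0]<hi[0])&(P[...,1]>lo[1])&(P[...,1]<hi[1])
    q=P[m]; W=int((hi[0]-lo[0])*1000/res);H=int((hi[1]-lo[1])*1000/res)
    g=np.zeros((H,W),np.uint8); g[((q[:,1]-lo[1])*1000/res).astype(int).clip(0,H-1),((q[:,0]-lo[0])*1000/res).astype(int).clip(0,W-1)]=255
    g=cv2.morphologyEx(g,cv2.MORPH_CLOSE,np.ones((5,5)))
    cs,hr=cv2.findContours(g,cv2.RETR_CCOMP,cv2.CHAIN_APPROX_NONE); out=[]
    for c,h in zip(cs,hr[0]):
        if cv2.contourArea(c)>1500:
            r=cv2.minAreaRect(c); out.append(("hole" if h[3]>=0 else "outer",(np.array(r[0])+.5)*res+np.array(lo)*1000,np.array(r[1])*res,round(r[2],2)))
    return out
E
python3 - <<'E'
from h import *
P=np.load("w6P.npy")
for z in ((.052,.065),(.0555,.065),(.046,.053),(.026,.031)):
    print(z); [print("  ",a,b.round(1),c.round(1),e) for a,b,c,e in hole(P,*z,(.44,-.09),(.71,.2))]
q=P[(abs(P[...,0]-.57)<.1)&(abs(P[...,1]-.054)<.1)&(P[...,2]<.08)]
h,b=np.histogram(q[:,2],bins=np.arange(-.004,.066,.002)); print(list(zip((b[:-1]*1000).round().astype(int).tolist(),h.tolist())))
# held block top face
m=(P[...,2]>.26)&(P[...,2]<.29)&(abs(P[...,0]-.587)<.09)&(abs(P[...,1]+.003)<.09)
u=np.zeros((480,640),bool);u[238:380,210:445]=1
im=cv2.imread("pics/w6.png").astype(int);col=(im[...,0]>im[...,2]+12)
q=P[m&u&col];print(len(q),np.percentile(q[:,2],[5,25,50,75,95]).round(4))
A=np.c_[q[:,:2]-q[:,:2].mean(0),np.ones(len(q))]
E
```

```text
(0.052, 0.065)
   outer [568.7  53. ] [141.2 170.8] 17.42
   hole [568.9  52.7] [117.5 147.7] 17.88
(0.0555, 0.065)
   outer [568.8  53. ] [139.5 169.3] 17.78
   hole [568.9  52.8] [118.3 147.9] 17.8
(0.046, 0.053)
   outer [568.8  52.5] [117.5 148.2] 17.74
   hole [568.8  52.7] [105.8 135.7] 17.95
(0.026, 0.031)
[(-4, 55), (-2, 4416), (0, 5049), (2, 6262), (4, 6875), (6, 301), (8, 121), (10, 153), (12, 149), (14, 148), (16, 155), (18, 141), (20, 160), (22, 140), (24, 224), (26, 578), (28, 361), (30, 162), (32, 169), (34, 165), (36, 157), (38, 181), (40, 177), (42, 180), (44, 190), (46, 354), (48, 2234), (50, 1808), (52, 405), (54, 2034), (56, 4353), (58, 2183), (60, 22), (62, 0)]
11778 [0.2719 0.2734 0.2739 0.2746 0.2888]
```

```bash
cat >> h.py <<'E'
def held(P,px,zlo,zhi,tcp,yaw,u0,u1,v0,v1,color=None):
    """edges of held thing in tool axes (mm) relative to tcp"""
    m=np.zeros((480,640),bool);m[v0:v1,u0:u1]=1;m&=(P[...,2]>zlo)&(P[...,2]<zhi)
    if color is not None: m&=color
    q=P[m];w=np.radians(yaw);d=(q[:,:2]-tcp[:2])*1000
    tx=d[:,0]*np.cos(w)+d[:,1]*np.sin(w);ty=d[:,0]*np.sin(w)-d[:,1]*np.cos(w)
    return tx,ty,q[:,2]
E
python3 - <<'E'
from h import *
P=np.load("w6P.npy");im=cv2.imread("pics/w6.png").astype(int);col=(im[...,0]>im[...,2]+12)
tx,ty,z=held(P,im,.268,.278,[.5862,-.0031],107.55,200,455,230,380,col)
print(len(tx),"tx max",np.percentile(tx,[98,99.5,100]).round(1),"ty",np.percentile(ty,[0,.5,2,98,99.5,100]).round(1))
xs=[];
for c in range(-45,46,10):
    s=abs(ty-c)<3; xs.append((c,tx[s].max().round(1)))
print(xs)
A=np.c_[tx,ty,np.ones(len(tx))];print("tilt mm/mm",np.linalg.lstsq(A,z*1000,rcond=None)[0].round(4))
for c in (0,10,20,25):
    s=abs(tx-c)<2; print(c,ty[s].min().round(1),ty[s].max().round(1))
tx,ty,z=held(P,im,.282,.295,[.5862,-.0031],107.55,300,360,250,390,col)
print("rib",len(tx),np.percentile(tx,[1,99]).round(1),np.percentile(ty,[1,99]).round(1),np.median(z))
E
```

```text
9940 tx max [27.2 27.8 28.9] ty [-48.4 -47.5 -46.6  46.8  47.7  48.8]
[(-45, np.float64(27.6)), (-35, np.float64(28.3)), (-25, np.float64(27.7)), (-15, np.float64(28.5)), (-5, np.float64(28.5)), (5, np.float64(28.5)), (15, np.float64(28.4)), (25, np.float64(28.1)), (35, np.float64(28.3)), (45, np.float64(28.2))]
tilt mm/mm [-6.000000e-03 -4.400000e-03  2.738062e+02]
0 -48.1 48.3
10 -48.0 48.2
20 -47.2 48.4
25 -47.3 48.1
rib 1529 [-21.2  20.3] [-6.1  6.2] 0.28862230236785935
```

```bash
python3 -m jog '[[8,40,0,30,-0.4],[8,75,0,60,-0.4],[8,93.5,0,100,-0.4],[8,93.5,0,140,-0.4],[8,93.5,0,170,-0.4],[8,93.5,0,178,-0.4],[8,93.5,0,178,-0.4],[8,93.5,0,178,-0.4],[8,93.5,0,178,-0.4]]'
python3 - <<'E'
from h import *
d=get_image("wrist"); cv2.imwrite("pics/w7.png",d["pixels"]);P=cloud(d);im=d["pixels"].astype(int)
o=get_obs();print(o["eef_pos"],o["eef_rot"],o["grip_width"])
c=np.array([.5688,.0527]);w=np.radians(17.85);t=c+.035*np.array([-np.sin(w),np.cos(w)]);print("target",t)
to(t[0],t[1],.039,107.85)
E
```

```text
time: 11.72
eef_pos: [0.5595, 0.0856, 0.1026]
eef_rot: [179.8, 0.1, 108.0]
wrist_force: [-0.1, -0.2, -1.9]
grip_width: 0.0127
[0.5594218  0.08565268 0.10266396] [1.79785213e+02 5.68223577e-02 1.08010040e+02] 0.012465360427916228
target [0.55807159 0.08601518]
tx 0.8 ty -1.2 tz 63.7 roll 0.2 | q6~-9 rows>=2
```

View pics/w7.png

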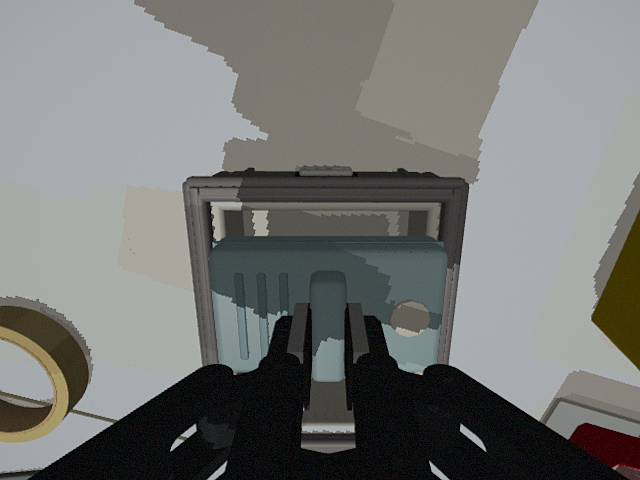

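```bash
python3 -m jog '[[8,0,-1,30,0],[8,0.5,-1,36,0],[8,0.5,-1,36,0],[8,0.5,-1,36,0],[8,0.5,-1,36,0]]'
python3 - <<'E'
from h import *
for i in range(3):
    d=get_image("wrist");P=cloud(d)
    o=get_obs();print(o["time"],o["eef_pos"].round(4),o["eef_rot"].round(2),o["grip_width"],o["wrist_force"].round(1))
[print("  ",a,b.round(1),c.round(1),e) for a,b,c,e in hole(P,.052,.0615,(.44,-.09),(.71,.2))]
to(.5581,.0860,.039,107.85)
E
```

```text
time: 12.18
eef_pos: [0.5577, 0.0861, 0.0656]
eef_rot: [179.9, 0.0, 108.0]
wrist_force: [0.2, -0.1, -1.3]
grip_width: 0.0123
12.2333 [0.5577 0.0861 0.0656] [1.7990e+02 2.0000e-02 1.0801e+02] 0.012620045882032985 [ 0.5 -0.3 -0.8]
12.2833 [0.5575 0.0861 0.0654] [1.7991e+02 2.0000e-02 1.0801e+02] 0.012396652789981834 [ 0.1  0.5 -1.8]
12.3333 [0.5575 0.0861 0.0652] [1.7992e+02 2.0000e-02 1.0801e+02] 0.01255161379401536 [-0.5  0.6 -1.6]
   outer [557.9  86.2] [99.1 58.9] 17.74
   outer [556.1  93. ] [140.2  87.5] 17.78
tx -0.3 ty 0.6 tz 26.2 roll 0.2 | q6~-9 rows>=1
```

```bash
python3 -m jog '[[8,0,0.3,8,0],[8,0,0.3,14,0],[8,0,0.3,20,0],[8,0,0.3,24,0],[8,0,0.3,26,0],[8,0,0.3,26,0],[8,0,0.3,26,0]]'
python3 - <<'E'
from h import *
d=get_image("wrist");P=cloud(d)
o=get_obs();print(o["time"],o["eef_pos"].round(4),o["eef_rot"].round(2),o["grip_width"],o["wrist_force"].round(1))
[print("  ",a,b.round(1),c.round(1),e) for a,b,c,e in hole(P,.028,.042,(.44,-.09),(.71,.2))]
E
```

```text
time: 12.92
eef_pos: [0.5569, 0.0863, 0.0386]
eef_rot: [-180.0, -0.0, 108.0]
wrist_force: [-4.6, -0.2, 9.3]
grip_width: 0.0123
12.9667 [0.5569 0.0862 0.0386] [-1.7996e+02 -2.0000e-02  1.0800e+02] 0.01232391352192354 [-4.4  0.   8.8]
   outer [558.6  85.1] [106.1  61.8] 17.91
```

```bash
python3 -m jog '[[36,0,0,-1,0],[36,0,0,-1,0],[36,0,0,-1,0],[36,0,0,-1,0],[36,0,0,-3,0],[36,0,0,-20,0],[36,0,0,-60,0],[36,0,0,-100,0],[36,0,0,-140,0],[36,0,0,-140,0],[36,0,0,-140,0]]'
python3 - <<'E'
from h import *
d=get_image("wrist"); cv2.imwrite("pics/w8.png",d["pixels"]);P=cloud(d)
[print("  ",a,b.round(1),c.round(1),e) for a,b,c,e in hole(P,.031,.037,(.44,-.09),(.71,.2))]
d=get_image("top");P=cloud(d)
[print("  ",a,b.round(1),c.round(1),e) for a,b,c,e in hole(P,.031,.037,(.44,-.09),(.71,.2))]
for k,C in (("top",P),("side",cloud(get_image("side")))):
    r=rect(C,(.37,.17),(.5,.33),.02,.034); print(k,r[:3]);
    r=rect(C,(.41,.22),(.47,.29),.04,.05); print(k,r[:3])
o=get_obs();print(o["time"],o["eef_pos"].round(4),o["eef_rot"].round(2))
E
```

```text
time: 13.88
eef_pos: [0.558, 0.0863, 0.1806]
eef_rot: [179.7, 0.1, 108.0]
wrist_force: [0.2, 0.2, -1.1]
grip_width: 0.0359
   outer [564.2  67.6] [105.5  98.7] 17.91
top (((449.3987731933594, 278.42529296875), (60.10962677001953, 58.91103744506836), 69.36650848388672), 409, np.float64(0.028660247746683076))
top (((442.5650939941406, 260.2752990722656), (14.936113357543945, 42.759925842285156), 71.10521697998047), 90, np.float64(0.04400783749259973))
side (((440.775390625, 255.73898315429688), (103.09770965576172, 59.52781295776367), 68.244140625), 262, np.float64(0.02917684647777763))
side (((441.69512939453125, 258.50067138671875), (17.534910202026367, 42.06800842285156), 65.39019012451172), 40, np.float64(0.043768681639661744))
14.0333 [0.5567 0.0862 0.1772] [-1.7989e+02 -3.0000e-02  1.0800e+02]
```

View pics/w8.png

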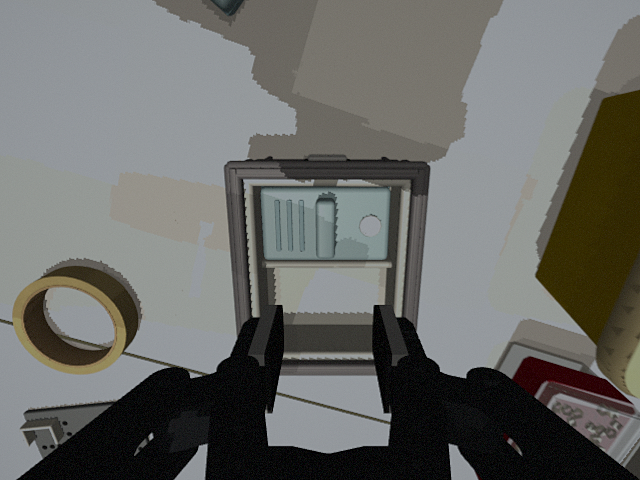

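Run:
```python
from h import *
to(.4415,.259,.18,157.5)
```

```text
tx 200.0 ty -56.2 tz -2.8 roll -49.5 | q6~-37 rows>=7
```

```bash
python3 -m jog '[[50,200,-56,-3,-49.5],[50,200,-56,-3,-49.5],[50,200,-56,-3,-49.5],[50,200,-56,-3,-49.5],[50,200,-56,-3,-49.5],[50,200,-56,-3,-49.5],[50,200,-56,-3,-49.5],[50,200,-56,-3,-49.5],[50,200,-56,-3,-49.5],[50,200,-56,-3,-49.5]]'
python3 - <<'E'
from h import *
d=get_image("wrist"); cv2.imwrite("pics/w9.png",d["pixels"]);P=cloud(d)
r=rect(P,(.37,.17),(.5,.33),.024,.034); print(r[:3]);
r=rect(P,(.41,.22),(.47,.29),.04,.05); print(r[:3])
o=get_obs();print(o["time"],o["eef_pos"].round(4),o["eef_rot"].round(2))
a=r[0]
to(a[0][0]/1000,a[0][1]/1000,.032,157.5)
E
```

```text
time: 14.87
eef_pos: [0.4422, 0.2587, 0.1806]
eef_rot: [-179.9, -0.1, 157.2]
wrist_force: [-0.7, -0.8, -0.3]
grip_width: 0.0501
(((441.16375732421875, 258.9718933105469), (98.31712341308594, 57.83518981933594), 67.39498901367188), 8033, np.float64(0.0300067086318766))
(((440.7436218261719, 258.7189025878906), (13.449329376220703, 43.143272399902344), 67.62802124023438), 1062, np.float64(0.04480201751401877))
14.9167 [0.4424 0.2587 0.1807] [-1.7996e+02 -4.0000e-02  1.5728e+02]
tx 1.5 ty -0.6 tz 148.7 roll -0.2 | q6~-37 rows>=4
```

View pics/w9.png

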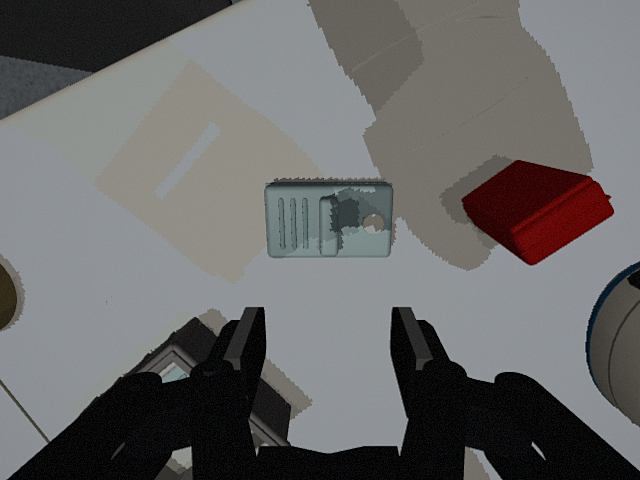

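```bash
python3 -m jog '[[45,1.2,-0.5,40,-0.2],[45,1.2,-0.5,80,-0.2],[45,1.2,-0.5,120,-0.2],[45,1.2,-0.5,140,-0.2],[40,1.2,-0.5,147,-0.2],[40,1.2,-0.5,147,-0.2],[40,1.2,-0.5,147,-0.2],[8,1.2,-0.5,147,-0.2],[8,1.2,-0.5,147,-0.2],[8,1.2,-0.5,147,-0.2],[8,1.2,-0.5,147,-0.2],[8,1.2,-0.5,147,-0.2],[8,1.2,-0.5,147,-0.2],[8,1.2,-0.5,147,-0.2]]' 50
python3 - <<'E'
from h import *
o=get_obs();print(o["time"],o["eef_pos"].round(4),o["eef_rot"].round(2),o["grip_width"],o["wrist_force"].round(1))
c=np.array([.5688,.0527]);w=np.radians(17.85);y=np.array([-np.sin(w),np.cos(w)]);t=c-.035*y;print("target",t)
v=c-.11*y
to(v[0],v[1],.25,107.85)
E
```

```text
time: 16.08
eef_pos: [0.4416, 0.2594, 0.0359]
eef_rot: [179.9, 0.1, 157.7]
wrist_force: [-0.2, -0.1, 7.1]
grip_width: 0.0128
16.0833 [0.4416 0.2594 0.0359] [1.7988e+02 1.2000e-01 1.5769e+02] 0.012763362193126914 [-0.2 -0.1  7.1]
target [0.57952841 0.01938482]
tx -267.0 ty -227.1 tz -214.1 roll 49.8 | q6~-23 rows>=10
```

Run:
```python
from h import *
to(.5795,.0194,.103,107.85)
```

```text
tx -218.6 ty -169.7 tz -67.1 roll 49.8 | q6~-16 rows>=7
```

```bash
python3 -m jog '[[8,0,0,-40,0],[8,0,0,-80,0],[8,0,0,-110,0],[8,-218.5,-169.5,-110,49.8],[8,-218.5,-169.5,-110,49.8],[8,-218.5,-169.5,-110,49.8],[8,-218.5,-169.5,-110,49.8],[8,-218.5,-169.5,-110,49.8],[8,-218.5,-169.5,-110,49.8],[8,-218.5,-169.5,-110,49.8],[8,-218.5,-169.5,-110,49.8],[8,-218.5,-169.5,-80,49.8],[8,-218.5,-169.5,-67,49.8],[8,-218.5,-169.5,-67,49.8],[8,-218.5,-169.5,-67,49.8]]'
python3 - <<'E'
from h import *
d=get_image("wrist"); d=get_image("wrist");cv2.imwrite("pics/w10.png",d["pixels"]);P=cloud(d);np.save("w10P.npy",P)
o=get_obs();print(o["time"],o["eef_pos"].round(4),o["eef_rot"].round(2),o["grip_width"],o["wrist_force"].round(1))
tcp,yaw=o["eef_pos"],o["eef_rot"][2]
im=d["pixels"].astype(int);col=(im[...,0]>im[...,2]+12)
u=dict(u0=200,u1=455,v0=200,v1=390)
z0=tcp[2]
tx,ty,z=held(P,im,z0-.009,z0+.001,tcp,yaw,200,455,200,390,col)
print(len(tx),np.percentile(tx,[.2,99.8]).round(1),np.percentile(ty,[.2,99.8]).round(1),np.median(z))
A=np.c_[tx,ty,np.ones(len(tx))];print("tilt",np.linalg.lstsq(A,z*1000,rcond=None)[0].round(4))
tx,ty,z=held(P,im,z0+.006,z0+.016,tcp,yaw,290,365,200,400,col)
print("rib",len(tx),np.percentile(tx,[1,99]).round(1),np.percentile(ty,[1,99]).round(1),np.median(z))
r=rect(P,(.5,-.07),(.68,.1),z0-.009,z0+.001);print(r[:3])
to(.5795,.0194,.039,107.85)
E
```

```text
time: 17.33
eef_pos: [0.5785, 0.0197, 0.1017]
eef_rot: [-180.0, -0.0, 107.9]
wrist_force: [-0.6, -0.5, -2.0]
grip_width: 0.0118
17.4333 [0.5792 0.0197 0.1027] [1.7990e+02 4.0000e-02 1.0794e+02] 0.01235296608586742 [-0.4  0.4 -2.2]
11650 [-27.4  28.3] [-47.9  47.7] 0.09639386477100148
tilt [-3.40000e-03 -5.50000e-03  9.63971e+01]
rib 1702 [-20.6  20.8] [-6.3  6. ] 0.1111720055936445
(((579.0396118164062, 19.83860969543457), (97.00672912597656, 57.917537689208984), 17.9708194732666), 18976, np.float64(0.09641951044476806))
tx -0.4 ty 0.1 tz 63.7 roll 0.1 | q6~-16 rows>=2
```

View pics/w10.png

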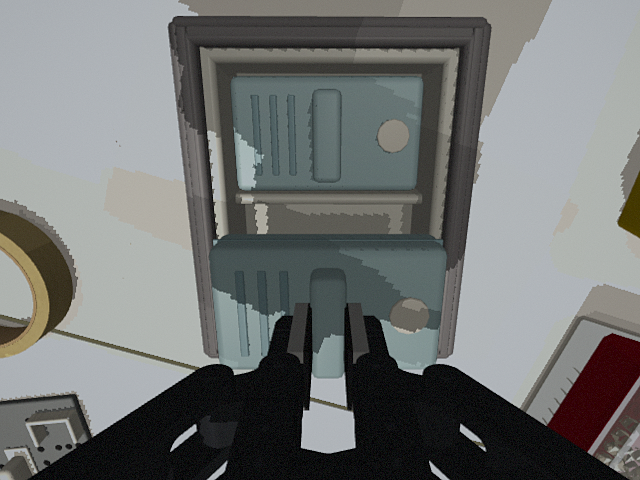

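```bash
python3 -m jog '[[8,-0.5,0.3,25,0],[8,-0.5,0.3,35,0],[8,-0.5,0.3,43,0],[8,-0.5,0.3,50,0],[8,-0.5,0.3,56,0],[8,-0.5,0.3,60,0],[8,-0.5,0.3,62.5,0],[8,-0.5,0.3,62.5,0],[8,-0.5,0.3,62.5,0]]'
python3 - <<'E'
from h import *
o=get_obs();print(o["time"],o["eef_pos"].round(4),o["eef_rot"].round(2),o["grip_width"],o["wrist_force"].round(1))
E
```

```text
time: 18.18
eef_pos: [0.5793, 0.0191, 0.04]
eef_rot: [180.0, 0.0, 107.9]
wrist_force: [-4.5, -0.0, 9.2]
grip_width: 0.0123
18.1833 [0.5793 0.0191 0.04  ] [1.7997e+02 1.0000e-02 1.0791e+02] 0.012310445447164678 [-4.5 -0.   9.2]
```

Seated at the expected height; release, retract and check both.

```bash
python3 -m jog '[[36,0,0,-1,0],[36,0,0,-1,0],[36,0,0,-1,0],[36,0,0,-1,0],[36,0,0,-3,0],[36,0,0,-20,0],[36,-30,0,-60,0],[36,-60,0,-100,0],[36,-80,0,-140,0],[36,-80,0,-160,0],[36,-80,0,-160,0],[36,-80,0,-160,0]]'
python3 - <<'E'
from h import *
d=get_image("wrist"); d=get_image("wrist");cv2.imwrite("pics/w11.png",d["pixels"]);P=cloud(d)
c=np.array([.5688,.0527]);w=np.radians(17.85);x=np.array([np.cos(w),np.sin(w)]);y=np.array([-x[1],x[0]])
im=d["pixels"].astype(int);col=(im[...,0]>im[...,2]+10)
q=P[col&(P[...,2]>.03)&(P[...,2]<.038)];e=np.c_[(q[:,:2]-c)@x,(q[:,:2]-c)@y]*1000
for s,n in ((1,"b"),(-1,"a")):
    k=(e[:,1]*s>3)&(abs(e[:,0])<54)&(abs(e[:,1])<70); print(n,k.sum(),np.percentile(e[k],[.5,99.5],axis=0).round(1).tolist(),np.median(q[k,2]).round(4))
    rr=cv2.minAreaRect(e[k].astype(np.float32));print(np.round(rr[0],1),np.round(rr[1],1),rr[2])
    r=P[col&(P[...,2]>.044)&(P[...,2]<.053)];f=np.c_[(r[:,:2]-c)@x,(r[:,:2]-c)@y]*1000
    k=(f[:,1]*s>3)&(abs(f[:,0])<15)&(abs(f[:,1])<65);print(" rib",np.percentile(f[k],[1,99],axis=0).round(1).tolist(),np.median(r[k,2]))
t=get_image("top");T=cloud(t)
[print(a) for a in hole(T,.004,.012,(.33,-.36),(.5,-.12))]
[print(a) for a in hole(cloud(get_image("side")),.004,.012,(.33,-.36),(.5,-.12))]
print(hole(T,.02,.03,(.33,-.36),(.5,-.12)))
E
```

```text
time: 19.18
eef_pos: [0.6045, -0.0578, 0.2008]
eef_rot: [179.8, 0.1, 107.8]
wrist_force: [-1.1, 0.4, -0.8]
grip_width: 0.0361
b 4781 [[-48.7, 6.7], [46.7, 38.6]] 0.034
[-1.1 22.3] [96.8 33.5] 0.02630692906677723
 rib [[-7.5, 13.5], [5.7, 35.1]] 0.04879695917506641
a 7015 [[-48.5, -62.7], [47.0, -6.9]] 0.034
[ -0.6 -35.1] [97.2 56.7] 0.050784096121788025
 rib [[-6.6, -55.7], [6.2, -14.7]] 0.048804800133580295
('outer', array([ 414.86260223, -231.77053833]), array([116.56194305, 154.61756897]), 25.2)
('outer', array([ 415.19870758, -236.38808441]), array([112.79978943, 141.81411743]), 24.62)
[]
```

View pics/w11.png

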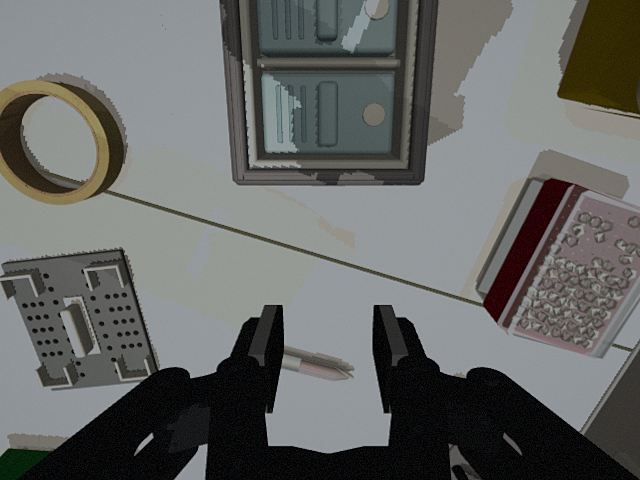

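Run:
```python
from h import *
to(.415,-.236,.17,114.7)
```

```text
tx -112.7 ty -234.3 tz 27.4 roll -6.8 | q6~-54 rows>=7
```

```bash
python3 -m jog '[[45,-112.5,-234,27,-6.8],[45,-112.5,-234,27,-6.8],[45,-112.5,-234,27,-6.8],[45,-112.5,-234,27,-6.8],[45,-112.5,-234,27,-6.8],[45,-112.5,-234,27,-6.8],[45,-112.5,-234,27,-6.8],[45,-112.5,-234,27,-6.8],[45,-112.5,-234,27,-6.8],[45,-112.5,-234,27,-6.8]]'
python3 - <<'E'
from h import *
d=get_image("wrist"); d=get_image("wrist");cv2.imwrite("pics/w12.png",d["pixels"]);P=cloud(d)
o=get_obs();print(o["time"],o["eef_pos"].round(4),o["eef_rot"].round(2))
[print(a) for a in hole(P,.0035,.012,(.31,-.36),(.53,-.1))]
r=rect(P,(.39,-.27),(.44,-.20),.02,.03);print(r[:4])
a=r[0]; to(a[0][0]/1000,a[0][1]/1000,.009,114.7)
E
```

```text
time: 20.22
eef_pos: [0.4164, -0.2354, 0.1715]
eef_rot: [-180.0, -0.0, 114.7]
wrist_force: [0.2, -0.1, 0.4]
grip_width: 0.0451
20.3167 [ 0.4166 -0.2352  0.1716] [ 1.8000e+02 -1.0000e-02  1.1481e+02]
('outer', array([ 414.61309052, -236.06967163]), array([112.65136719, 140.13269043]), 24.68)
(((414.4028015136719, -235.6407470703125), (9.415192604064941, 49.12709045410156), 24.944377899169922), 798, np.float64(0.02363244826487798), [[400.0, -215.0], [420.0, -260.0], [429.0, -256.0], [408.0, -211.0]])
tx 0.5 ty -2.2 tz 162.6 roll 0.1 | q6~-54 rows>=4
```

View pics/w12.png

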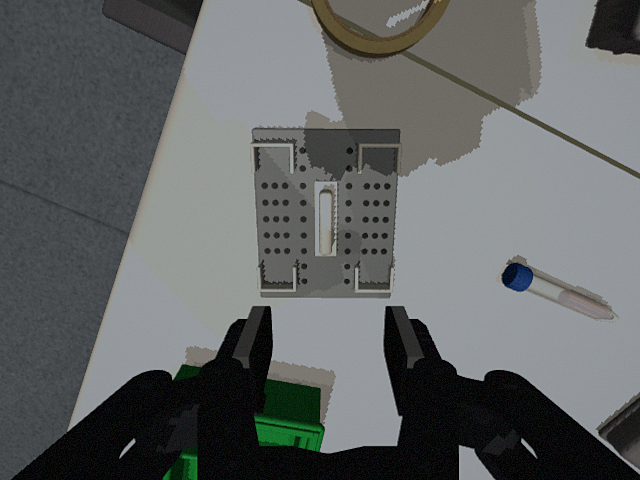

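```bash
python3 -m jog '[[36,0.5,-2,40,0],[36,0.5,-2,80,0],[36,0.5,-2,120,0],[36,0.5,-2,150,0],[36,0.5,-2,161,0],[36,0.5,-2,161,0],[36,0.5,-2,161,0],[4,0.5,-2,161,0],[4,0.5,-2,161,0],[4,0.5,-2,161,0],[4,0.5,-2,161,0],[4,0.5,-2,161,0],[4,0.5,-2,161,0],[4,0.5,-2,161,0]]' 60
python3 - <<'E'
from h import *
o=get_obs();print(o["time"],o["eef_pos"].round(4),o["eef_rot"].round(2),o["grip_width"],o["wrist_force"].round(1))
to(.5688,.0527,.20,107.85)
to(.5688,.0527,.11,107.85)
E
```

```text
time: 21.48
eef_pos: [0.4144, -0.2367, 0.0122]
eef_rot: [179.9, 0.1, 114.7]
wrist_force: [1.4, 1.8, 7.1]
grip_width: 0.008
21.4833 [ 0.4144 -0.2367  0.0122] [1.7992e+02 1.2000e-01 1.1470e+02] 0.00796555525320713 [1.4 1.8 7.1]
tx 198.4 ty 261.2 tz -187.8 roll 6.9 | q6~-13 rows>=10
tx 198.4 ty 261.2 tz -97.8 roll 6.9 | q6~-13 rows>=9
```

```bash
python3 -m jog '[[4,0,0,-40,0],[4,0,0,-80,0],[4,0,0,-120,0],[4,198.5,261,-120,6.9],[4,198.5,261,-120,6.9],[4,198.5,261,-120,6.9],[4,198.5,261,-120,6.9],[4,198.5,261,-120,6.9],[4,198.5,261,-120,6.9],[4,198.5,261,-120,6.9],[4,198.5,261,-120,6.9],[4,198.5,261,-120,6.9],[4,198.5,261,-100,6.9],[4,198.5,261,-100,6.9],[4,198.5,261,-100,6.9],[4,198.5,261,-100,6.9]]'
python3 - <<'E'
from h import *
d=get_image("wrist"); d=get_image("wrist");cv2.imwrite("pics/w13.png",d["pixels"]);P=cloud(d);np.save("w13P.npy",P)
o=get_obs();print(o["time"],o["eef_pos"].round(4),o["eef_rot"].round(2),o["grip_width"],o["wrist_force"].round(1))
z0=o["eef_pos"][2]
q=P[(abs(P[...,0]-.5688)<.1)&(abs(P[...,1]-.0527)<.1)];h,b=np.histogram(q[:,2],bins=np.arange(.09,.15,.002));print(list(zip((b*1000).round().astype(int).tolist(),h.tolist())))
E
```

```text
time: 22.82
eef_pos: [0.5679, 0.0525, 0.1117]
eef_rot: [180.0, 0.0, 107.8]
wrist_force: [0.5, 0.4, -1.4]
grip_width: 0.0081
22.9167 [0.5681 0.0524 0.1118] [1.7993e+02 2.0000e-02 1.0776e+02] 0.008032787151403873 [-0.1 -0.  -0.7]
[(90, 0), (92, 0), (94, 0), (96, 0), (98, 0), (100, 1), (102, 323), (104, 36845), (106, 16500), (108, 863), (110, 489), (112, 534), (114, 2806), (116, 693), (118, 186), (120, 392), (122, 2252), (124, 563), (126, 207), (128, 203), (130, 249), (132, 246), (134, 260), (136, 255), (138, 278), (140, 260), (142, 248), (144, 191), (146, 202)]
```

View pics/w13.png

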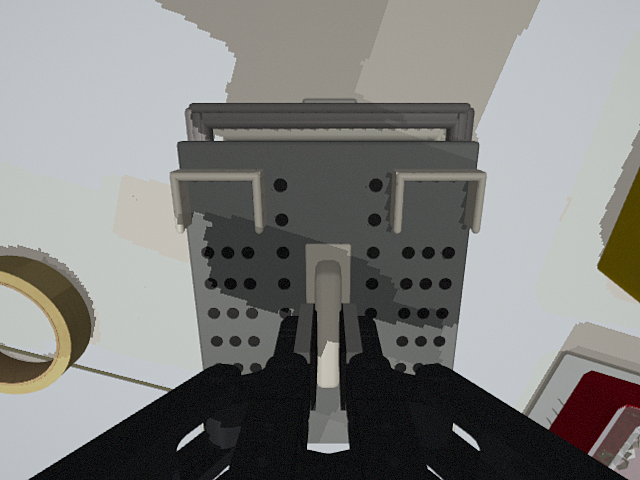

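Run:
```python
from h import *
P=np.load("w13P.npy")
tx,ty,z=held(P,0,.1015,.1085,[.5681,.0524],107.78,100,560,100,440)
k=(tx>-30)
A=np.c_[tx,ty,np.ones(len(tx))][k];co=np.linalg.lstsq(A,z[k]*1000,rcond=None)[0];print("tilt",co.round(4))
ex=[(c,tx[abs(ty-c)<2.5].max().round(1)) for c in range(-50,51,10)];print(ex)
lo=[(c,ty[abs(tx-c)<2.5].min().round(1),ty[abs(tx-c)<2.5].max().round(1)) for c in range(-20,68,8)];print(lo)
print("edge slopes",np.polyfit([e[0] for e in ex],[e[1] for e in ex],1),np.polyfit([e[0] for e in lo],[e[1] for e in lo],1),np.polyfit([e[0] for e in lo],[e[2] for e in lo],1))
```

```text
tilt [-0.000000e+00  6.000000e-04  1.057251e+02]
[(-50, np.float64(70.5)), (-40, np.float64(70.5)), (-30, np.float64(70.5)), (-20, np.float64(70.5)), (-10, np.float64(70.5)), (0, np.float64(70.5)), (10, np.float64(70.5)), (20, np.float64(70.5)), (30, np.float64(70.5)), (40, np.float64(70.4)), (50, np.float64(70.5))]
[(-20, np.float64(-55.7), np.float64(55.7)), (-12, np.float64(-55.7), np.float64(55.8)), (-4, np.float64(-55.7), np.float64(56.0)), (4, np.float64(-55.8), np.float64(56.0)), (12, np.float64(-55.8), np.float64(55.8)), (20, np.float64(-55.7), np.float64(55.8)), (28, np.float64(-55.7), np.float64(55.8)), (36, np.float64(-55.7), np.float64(55.7)), (44, np.float64(-53.3), np.float64(53.6)), (52, np.float64(-53.5), np.float64(53.6)), (60, np.float64(-55.7), np.float64(55.8))]
edge slopes [-3.63636364e-04  7.04909091e+01] [ 1.85227273e-02 -5.56704545e+01] [-1.82954545e-02  5.57840909e+01]
```

```bash
python3 -m jog '[[4,-0.6,0.8,25,-0.1],[4,-0.6,0.8,36,-0.1],[4,-0.6,0.8,36,-0.1],[4,-0.6,0.8,36,-0.1],[4,-0.6,0.8,36,-0.1]]'
python3 - <<'E'
from h import *
d=get_image("wrist"); d=get_image("wrist");cv2.imwrite("pics/w14.png",d["pixels"]);P=cloud(d);np.save("w14P.npy",P)
o=get_obs();print(o["time"],o["eef_pos"].round(4),o["eef_rot"].round(2),o["grip_width"],o["wrist_force"].round(1))
tcp,yaw=o["eef_pos"],o["eef_rot"][2]
tx,ty,z=held(P,0,tcp[2]-.010,tcp[2]-.0035,tcp,yaw,100,560,60,440)
print("plate",np.median(z),tx[abs(ty)<40].max(),ty[abs(tx)<30].min(),ty[abs(tx)<30].max())
# carrier rim in tool frame, visible far part
tx,ty,z=held(P,0,.0555,.0615,tcp,yaw,100,560,0,240)
print("far rim inner edge",[tx[abs(ty-c)<3].min().round(1) for c in range(-45,46,15)],"sides",ty[(abs(tx-60)<5)&(ty<0)].max() if ((abs(tx-60)<5)&(ty<0)).any() else None,ty[(abs(tx-60)<5)&(ty>0)].min() if ((abs(tx-60)<5)&(ty>0)).any() else None)
to(.5688,.0527,.062,107.85)
E
```

```text
time: 23.33
eef_pos: [0.5691, 0.0525, 0.0755]
eef_rot: [180.0, 0.0, 107.9]
wrist_force: [0.3, -0.4, -2.0]
grip_width: 0.0081
23.4333 [0.5692 0.0526 0.0756] [1.7993e+02 2.0000e-02 1.0790e+02] 0.00786423290116947 [ 0.3  0.2 -0.9]
plate 0.069485417038544 70.41783953587345 -56.31475298161731 56.13279043534619
far rim inner edge [np.float64(73.8), np.float64(73.8), np.float64(73.8), np.float64(73.8), np.float64(73.8), np.float64(73.4), np.float64(73.4)] sides -59.6148330801794 59.74337809043347
tx 0.2 ty -0.3 tz 13.6 roll 0.1 | q6~-13 rows>=1
```

View pics/w14.png

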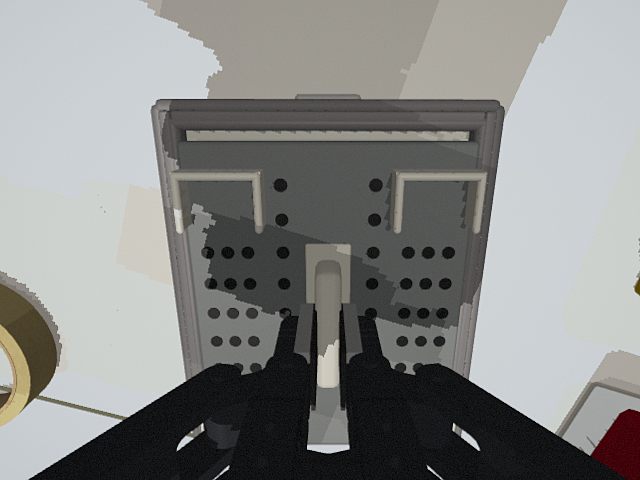

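```bash
python3 -m jog '[[4,0,-0.2,5,0],[4,0,-0.2,8,0],[4,0,-0.2,11,0],[4,0,-0.2,13.5,0],[4,0,-0.2,13.5,0],[4,0,-0.2,13.5,0],[4,0,-0.2,13.5,0]]'
python3 - <<'E'
from h import *
o=get_obs();print(o["time"],o["eef_pos"].round(4),o["eef_rot"].round(2),o["grip_width"],o["wrist_force"].round(1))
E
```

```text
time: 24.02
eef_pos: [0.5686, 0.0526, 0.0622]
eef_rot: [180.0, 0.0, 107.9]
wrist_force: [-4.4, 0.2, 12.7]
grip_width: 0.0083
24.0167 [0.5686 0.0526 0.0622] [1.7998e+02 1.0000e-02 1.0791e+02] 0.008346216680368966 [-4.4  0.2 12.7]
```

```bash
python3 -m jog '[[34,0,0,-1,0],[34,0,0,-1,0],[34,0,0,-1,0],[34,0,0,-1,0],[34,0,0,-5,0],[34,0,0,-30,0],[34,-30,0,-60,0],[34,-65,0,-90,0],[34,-95,0,-120,0],[34,-95,0,-140,0],[34,-95,0,-140,0],[34,-95,0,-140,0]]'
python3 - <<'E'
from h import *
d=get_image("wrist"); d=get_image("wrist");cv2.imwrite("pics/w15.png",d["pixels"]);P=cloud(d)
o=get_obs();print(o["time"],o["eef_pos"].round(4),o["eef_rot"].round(2))
c=np.array([.5688,.0527]);w=np.radians(17.85);x=np.array([np.cos(w),np.sin(w)]);y=np.array([-x[1],x[0]])
def car(q): return np.c_[(q[...,:2].reshape(-1,2)-c)@x,(q[...,:2].reshape(-1,2)-c)@y]*1000
E=car(P);z=P[...,2].ravel();B=d["pixels"].reshape(-1,3).astype(int)
k=(abs(E[:,0])<54)&(abs(E[:,1])<66)&(z<.059)&(z>.05)
A=np.c_[E[k],np.ones(k.sum())];print("plate plane mm",np.linalg.lstsq(A,z[k]*1000,rcond=None)[0].round(4),k.sum())
k=(abs(E[:,0])<15)&(abs(E[:,1])<40)&(z>.07)&(z<.078);rr=cv2.minAreaRect(E[k].astype(np.float32));print("rib",np.round(rr[0],1),np.round(rr[1],1),rr[2],np.median(z[k]))
for s in(-1,1):
    k=(abs(E[:,0]-40*s)<16)&(abs(E[:,1])<62)&(z>.0625)&(z<.070); rr=cv2.minAreaRect(E[k].astype(np.float32));print("cradle",s,np.round(rr[0],1),np.round(rr[1],1),rr[2],np.median(z[k]))
for n in("side","top"):
    C=cloud(get_image(n)); r=rect(C,(.55,-.24),(.70,-.17),.008,.03);print(n,r[:4])
r=rect(P,(.55,-.24),(.70,-.17),.008,.03);print("w",r[:4])
E
```

```text
time: 25.02
eef_pos: [0.5981, -0.0384, 0.2025]
eef_rot: [179.9, 0.1, 107.8]
wrist_force: [-0.8, -0.8, -0.3]
grip_width: 0.0339
25.1167 [ 0.5972 -0.0374  0.2005] [-1.7993e+02 -4.0000e-02  1.0792e+02]
plate plane mm [4.00000e-04 1.00000e-04 5.61496e+01] 27221
rib [-0.4  0.4] [ 9.5 49.2] 0.45603951811790466 0.07357978352349798
cradle -1 [-40.1  -3.8] [ 31.8 112.2] 0.029838766902685165 0.06564742751015606
cradle 1 [39.9 -3.8] [ 31.8 111.9] 0.002515962813049555 0.0656000354651792
side (((625.6326293945312, -212.6344451904297), (104.14311218261719, 17.825319290161133), 2.481442451477051), 263, np.float64(0.01573167832942457), [[573.0, -206.0], [574.0, -224.0], [678.0, -219.0], [677.0, -201.0]])
top (((621.81591796875, -204.22723388671875), (69.61126708984375, 131.17967224121094), 86.43328857421875), 262, np.float64(0.016027426405674894), [[554.0, -235.0], [685.0, -243.0], [689.0, -174.0], [559.0, -165.0]])
w (((642.0527954101562, -210.70864868164062), (74.84332275390625, 15.29463005065918), 1.3003032207489014), 1059, np.float64(0.016286816648275748), [[604.0, -204.0], [605.0, -219.0], [680.0, -218.0], [679.0, -202.0]])
```

View pics/w15.png

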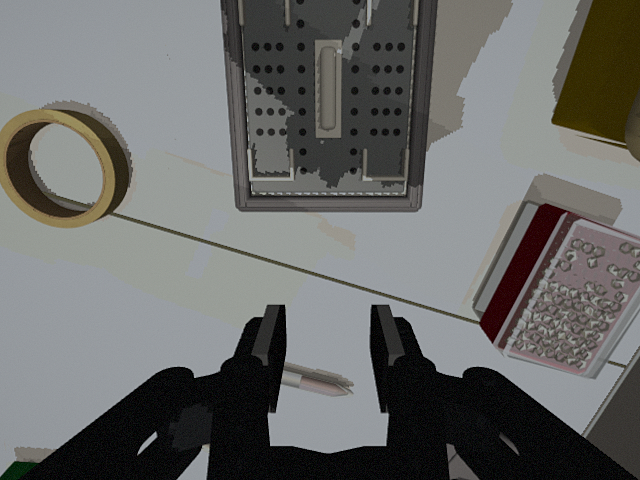

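Run:
```python
from h import *
to(.6255,-.2125,.15,-177.5)
```

```text
tx -175.4 ty -27.1 tz 50.1 roll -74.6 | q6~-111 rows>=11
```

```bash
python3 -m jog '[[45,-175.5,-27,50,-74.5],[45,-175.5,-27,50,-74.5],[45,-175.5,-27,50,-74.5],[45,-175.5,-27,50,-74.5],[45,-175.5,-27,50,-74.5],[45,-175.5,-27,50,-74.5],[45,-175.5,-27,50,-74.5],[45,-175.5,-27,50,-74.5],[45,-175.5,-27,50,-74.5],[45,-175.5,-27,50,-74.5],[45,-175.5,-27,50,-74.5],[45,-175.5,-27,50,-74.5],[45,-175.5,-27,50,-74.5],[45,-175.5,-27,50,-74.5]]'
python3 - <<'E'
from h import *
d=get_image("wrist"); d=get_image("wrist");cv2.imwrite("pics/w16.png",d["pixels"]);P=cloud(d);np.save("w16P.npy",P)
o=get_obs();print(o["time"],o["eef_pos"].round(4),o["eef_rot"].round(2))
r=rect(P,(.55,-.25),(.70,-.17),.006,.03);print(r[:4])
im=d["pixels"].astype(int);blue=(im[...,0]>im[...,2]+50)
m=blue&(abs(P[...,1]+.21)<.05)&(abs(P[...,0]-.62)<.1)&(P[...,2]>.003)
q=P[m];rr=cv2.minAreaRect((q[:,:2]*1000).astype(np.float32));print("cap",rr,np.percentile(q[:,2],[50,98]))
E
```

```text
time: 26.38
eef_pos: [0.626, -0.2128, 0.1507]
eef_rot: [180.0, -0.0, -177.7]
wrist_force: [-0.2, -0.3, -0.2]
grip_width: 0.0452
26.4833 [ 0.6261 -0.2129  0.151 ] [ 1.7998e+02 -2.0000e-02 -1.7766e+02]
(((625.8519897460938, -211.30055236816406), (107.62971496582031, 21.136198043823242), 2.4028923511505127), 2986, np.float64(0.017446175257715385), [[572.0, -203.0], [573.0, -224.0], [680.0, -220.0], [679.0, -198.0]])
cap ((578.884521484375, -212.90292358398438), (13.389496803283691, 20.393909454345703), 1.6753393411636353) [0.02031885 0.02245984]
```

View pics/w16.png

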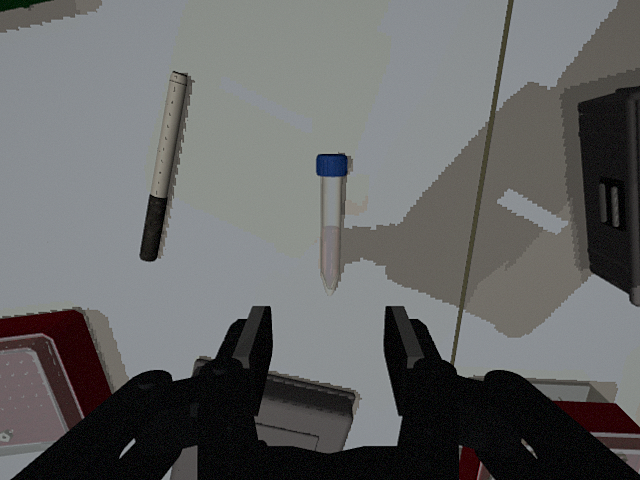

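```bash
python3 -m jog '[[45,0.2,1.7,40,0],[45,0.2,1.7,80,0],[45,0.2,1.7,120,0],[45,0.2,1.7,141,0],[45,0.2,1.7,141,0],[45,0.2,1.7,141,0],[12,0.2,1.7,141,0],[12,0.2,1.7,141,0],[12,0.2,1.7,141,0],[12,0.2,1.7,141,0],[12,0.2,1.7,141,0],[12,0.2,1.7,141,0],[12,0.2,1.7,141,0]]' 25
python3 - <<'E'
from h import *
o=get_obs();print(o["time"],o["eef_pos"].round(4),o["eef_rot"].round(2),o["grip_width"],o["wrist_force"].round(1))
c=np.array([.5688,.0527]);w=np.radians(17.85);x=np.array([np.cos(w),np.sin(w)])
for s in (1,-1): t=c+s*.04*x;print(t);to(t[0],t[1],.12,107.85)
E
```

```text
time: 27.57
eef_pos: [0.6269, -0.2119, 0.0126]
eef_rot: [-179.9, 0.2, -177.6]
wrist_force: [-0.1, 1.1, 7.7]
grip_width: 0.0183
27.5667 [ 0.6269 -0.2119  0.0126] [-179.91    0.19 -177.6 ] 0.01825083285881006 [-0.1  1.1  7.7]
[0.60687449 0.06496104]
tx 8.4 ty 277.5 tz -107.4 roll 74.5 | q6~-12 rows>=11
[0.53072551 0.04043896]
tx 85.5 ty 256.2 tz -107.4 roll 74.5 | q6~-13 rows>=11
```

```bash
python3 -m jog '[[12,0,0,-40,0],[12,0,0,-80,0],[12,0,0,-110,0],[12,85.5,256,-110,74.5],[12,85.5,256,-110,74.5],[12,85.5,256,-110,74.5],[12,85.5,256,-110,74.5],[12,85.5,256,-110,74.5],[12,85.5,256,-110,74.5],[12,85.5,256,-110,74.5],[12,85.5,256,-110,74.5],[12,85.5,256,-110,74.5],[12,85.5,256,-110,74.5],[12,85.5,256,-110,74.5],[12,85.5,256,-110,74.5],[12,85.5,256,-110,74.5],[12,85.5,256,-110,74.5]]'
python3 - <<'E'
from h import *
d=get_image("wrist"); d=get_image("wrist");cv2.imwrite("pics/w17.png",d["pixels"]);P=cloud(d);np.save("w17P.npy",P)
o=get_obs();print(o["time"],o["eef_pos"].round(4),o["eef_rot"].round(2),o["grip_width"],o["wrist_force"].round(1))
tcp,yaw=o["eef_pos"],o["eef_rot"][2]
im=d["pixels"].astype(int);blue=(im[...,0]>im[...,2]+50)
tx,ty,z=held(P,0,tcp[2]-.02,tcp[2]+.02,tcp,yaw,200,460,100,460,blue)
print("cap",len(tx),np.percentile(tx,[1,99]).round(1),np.percentile(ty,[1,99]).round(1),np.percentile(z,[5,50,98]).round(4))
tx,ty,z=held(P,0,tcp[2]-.02,tcp[2]+.03,tcp,yaw,300,360,100,460)
for c in range(12,56,6):
    s=abs(tx-c)<2; print(c,s.sum(),ty[s].min().round(1),ty[s].max().round(1),z[s].max().round(4)) if s.any() else 0
to(.5307,.0404,.0686,107.85)
E
```

```text
time: 28.98
eef_pos: [0.5298, 0.0407, 0.1208]
eef_rot: [179.9, 0.0, 108.0]
wrist_force: [0.0, -0.3, -0.8]
grip_width: 0.0184
29.0833 [0.5297 0.0406 0.1205] [179.97   0.   107.98] 0.018128333402481222 [-0.4  0.4 -0.1]
cap 1785 [40.6 54. ] [-9.8 10.7] [0.1234 0.1287 0.1307]
12 498 -10.5 12.3 0.1498
18 371 -7.2 7.8 0.1279
24 382 -7.1 7.7 0.1283
30 409 -7.5 8.0 0.1278
36 425 -7.4 7.9 0.1283
42 582 -10.0 11.0 0.1316
48 655 -9.9 11.5 0.132
54 768 -10.0 10.9 0.131
tx -0.5 ty 0.8 tz 51.9 roll 0.1 | q6~-13 rows>=2
```

View pics/w17.png

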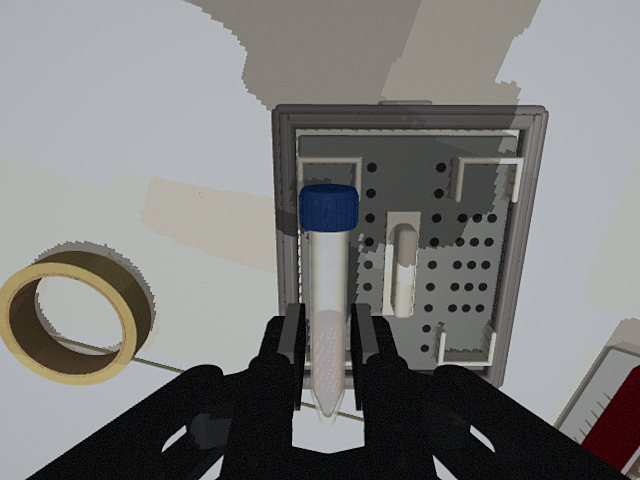

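```bash
python3 -m jog '[[12,-0.8,0.4,20,0.1],[12,-0.8,0.4,34,0.1],[12,-0.8,0.4,42,0.1],[12,-0.8,0.4,47,0.1],[12,-0.8,0.4,51,0.1],[12,-0.8,0.4,52.5,0.1],[12,-0.8,0.4,52.5,0.1],[12,-0.8,0.4,52.5,0.1]]'
python3 - <<'E'
from h import *
d=get_image("wrist"); cv2.imwrite("pics/w18.png",d["pixels"])
o=get_obs();print(o["time"],o["eef_pos"].round(4),o["eef_rot"].round(2),o["grip_width"],o["wrist_force"].round(1))
E
```

```text
time: 29.75
eef_pos: [0.5304, 0.0401, 0.0686]
eef_rot: [180.0, 0.0, 107.8]
wrist_force: [-2.0, -0.6, 4.1]
grip_width: 0.018
29.8 [0.5304 0.0401 0.0685] [1.7997e+02 1.0000e-02 1.0782e+02] 0.018285926830838514 [-3.1 -0.5  6.5]
```

View pics/w18.png

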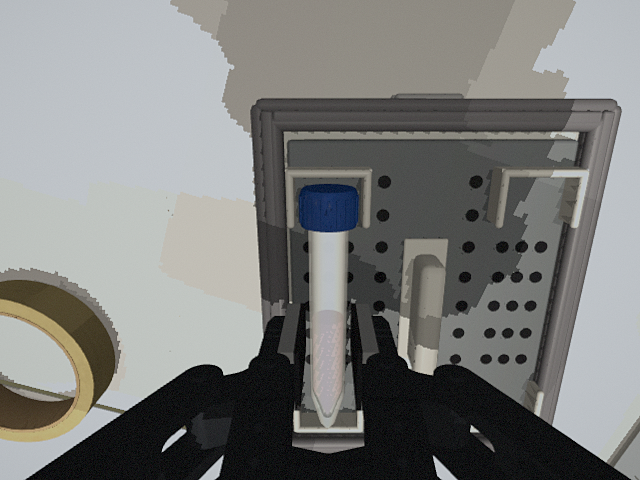

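```bash
python3 -m jog '[[27,0,0,0,0],[27,0,0,0,0],[27,0,0,0,0],[27,0,0,0,0],[27,0,0,-8,0],[27,0,0,-25,0],[27,0,0,-60,0],[27,-30,0,-95,0],[27,-65,0,-125,0],[27,-90,0,-140,0],[27,-90,0,-140,0],[27,-90,0,-140,0]]'
python3 - <<'E'
from h import *
d=get_image("wrist"); d=get_image("wrist");cv2.imwrite("pics/w19.png",d["pixels"]);P=cloud(d)
o=get_obs();print(o["time"],o["eef_pos"].round(4),o["eef_rot"].round(2),o["grip_width"],o["wrist_force"].round(1))
c=np.array([.5688,.0527]);w=np.radians(17.85);x=np.array([np.cos(w),np.sin(w)]);y=np.array([-x[1],x[0]])
def an(n,d,P):
    E=np.c_[(P[...,:2].reshape(-1,2)-c)@x,(P[...,:2].reshape(-1,2)-c)@y]*1000;z=P[...,2].ravel();B=d["pixels"].reshape(-1,3).astype(int)
    k=(E[:,0]>-22)&(E[:,0]<54)&(abs(E[:,1])<62)&(z<.059)&(z>.05)
    A=np.c_[E[k],np.ones(k.sum())];print(n,"plate",np.linalg.lstsq(A,z[k]*1000,rcond=None)[0].round(4),k.sum())
    k=(abs(E[:,0])<15)&(abs(E[:,1])<40)&(z>.07)&(z<.078);rr=cv2.minAreaRect(E[k].astype(np.float32));print(" rib",np.round(rr[0],1),np.round(rr[1],1),rr[2])
    b=(B[:,0]>B[:,2]+50)&(abs(E[:,0]+40)<20)&(abs(E[:,1])<65)&(z>.05);print(" cap",b.sum(),np.percentile(E[b],[1,99],axis=0).round(1).tolist(),np.percentile(z[b],98).round(4))
    for cc in (-40,-20,0,20):
        k=(abs(E[:,0]+40)<12)&(abs(E[:,1]-cc)<6)&(z>.062)&(z<.085)
        if k.sum()>5: print("  barrel",cc,k.sum(),np.percentile(E[k,0],[2,98]).round(1),np.percentile(z[k],95).round(4))
an("w",d,P)
for n in ("top","side"): 
    d=get_image(n);an(n,d,cloud(d))
E
```

```text
time: 30.8
eef_pos: [0.5582, -0.0469, 0.2093]
eef_rot: [179.9, 0.1, 107.7]
wrist_force: [-0.3, -0.2, -0.6]
grip_width: 0.027
30.9 [ 0.5572 -0.0453  0.2075] [-1.7995e+02 -4.0000e-02  1.0779e+02] 0.02719124258033223 [-0.3  0.2 -0.2]
w plate [-3.00000e-03  0.00000e+00  5.62286e+01] 18052
 rib [-0.4  0.3] [49.8 10.2] 89.87867736816406
 cap 264 [[-48.7, 40.6], [-29.7, 53.7]] 0.0792
  barrel -40 305 [-46.8 -34.2] 0.0743
  barrel -20 402 [-47.4 -33.6] 0.0749
  barrel 0 450 [-47.8 -33.1] 0.0751
  barrel 20 473 [-47.6 -33.2] 0.0751
top plate [-1.90000e-03  2.10000e-03  5.48559e+01] 493
 rib [ 0.9 22.1] [ 5.8 10.7] 56.42208480834961
 cap 34 [[-48.1, 44.2], [-29.5, 55.0]] 0.0812
side plate [6.10000e-03 1.30000e-03 5.58689e+01] 480
 rib [-1.4  1.9] [ 9.1 55.5] 0.8122438192367554
 cap 2 [[-40.4, 47.8], [-37.0, 49.8]] 0.077
  barrel -40 18 [-48.6 -35.2] 0.0739
  barrel -20 14 [-48.4 -35. ] 0.0748
  barrel 0 14 [-47.7 -35.9] 0.075
  barrel 20 13 [-47.6 -34.5] 0.074
```

View pics/w19.png

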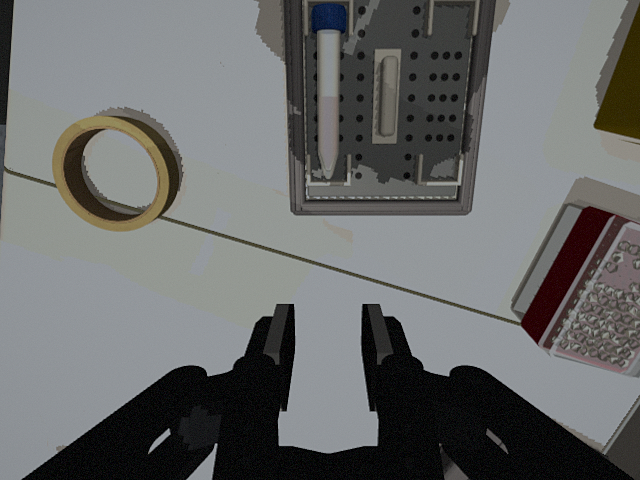

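```bash
python3 -m jog '[[27,0,0,0,0],[27,0,0,0,0],[27,0,0,0,0]]'; python3 -c "
from rig import *
o=get_obs();print(o['time'],o['dq'].round(2),o['wrist_force'].round(1));print(sign_off())"
```

```text
time: 31.25
eef_pos: [0.5577, -0.0451, 0.2075]
eef_rot: [-180.0, -0.0, 107.8]
wrist_force: [-0.2, -0.3, 0.5]
grip_width: 0.0267
31.25 [-0.2  -0.26 -0.06  0.07 -0.05  0.07] [-0.2 -0.3  0.5]
the job is handed in; nothing more can be done
None
```

The carrier is packed and I handed the job in at 31.3 s of the 72 s allowed; the hand-in reports no verdict.

I lifted the standing block to a clear spot, tipped it onto its underside and placed it in pocket_b, then placed the flat block in pocket_a. The divider went onto the ledge and the tube into its −x cradle.

My last wrist-camera checks, in the carrier's frame:
- **Blocks:** both tops were at 34 mm, so both lie on the 4 mm floor. Centres were within about 1 mm; for the block in pocket_b only the rib's x and the view just before release confirm that, because it was partly out of frame in the last check.
- **Divider:** its top was level at 56.2 mm with under 0.3° of tilt, and its centre was within 0.5 mm.
- **Tube:** it lies along the cradle at x ≈ −40 mm, with its cap end at 53.7 mm where 54 mm is nominal. The cap top was at 79 mm where 78 mm is nominal, and the view shows it inside the stops and cheeks.
- **Robot:** the gripper was about 0.2 m above the bench, touching nothing, with wrist force near zero.

The side view agreed within about 2 mm on the plate height, the grip rib and the tube. The top view agreed within about 2 mm on the plate height and the cap. It caught only part of the grip rib, with a centre about 20 mm off, so I disregarded that number.

I did not re-measure the sharps bin, tip box, tape roll or marker at the end. No move was planned to touch them, and the wrist force never went above about 13 N when I read it.

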